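# Lay out a post-and-foot fit-up for welding

### The job

Lay out the parts for welding a post to its foot on the grey fixture plate: put the short dark packing block on the yellow stripe and the long 30 mm square tube on the blue stripe, each lying centred on its stripe and pointing along it. Then lay the flat bar on top of both so that it bridges them, square across the stripes with its middle over the middle of the plate, and finally stand the tall grey pipe upright on the middle of the bar. Leave the short, thick rusty tube, the tape measure and the brass nut where they are.

Things in the scene. Friction and masses are not known exactly. Their poses are not given: they have to be found in the camera images.
- plate: grey painted steel fixture plate fixed to the table, 170 (x) x 280 (y) x 8 mm; origin at the centre of its underside, its top is 8 mm above the origin; y along its length; the stripes run across it (along its x), 75 mm either side of its middle
- stripe_yellow: yellow painted stripe on the plate's top, 120 (x) x 30 (y) mm, flat paint without height; origin at its centre on the plate's top face, x along the stripe; it may be at either end of the plate
- stripe_blue: blue painted stripe on the plate's top, 120 (x) x 30 (y) mm, flat paint without height; origin at its centre on the plate's top face, x along the stripe; at the other end of the plate from the yellow one
- packer_mid (a point): centre of the solid dark steel packing block, 30 (x) x 75 (y) x 30 (z) mm, about 0.5 kg, lying on the table; y along its length
- tube_mid (a point): centre of the length of dark, partly rusted square tube, 30 (x) x 160 (y) x 30 (z) mm, about 0.4 kg, lying on the table; y along its length
- bar_mid (a point): centre of the dark flat steel bar, 40 (x) x 240 (y) x 8 (z) mm, lying flat on the table; y along its length
- pipe_mid (a point): centre (half-way up) of the tall grey pipe stub standing on end, 42 mm outside diameter, 90 mm high, about 0.25 kg; z along its axis
- rusty_tube_mid (a point): centre of a short, thick, rust-brown offcut of square tube lying on the table, 50 (x) x 75 (y) x 50 (z) mm; a bystander to leave alone
- tape_mid (a point): middle of the yellow tape measure standing on its edge, 35 (x) x 73 (y) x 69 (z) mm, 33 mm above the table; a bystander to leave alone
- nut_mid (a point): centre of the brass-coloured hex nut lying flat, 33 x 29 x 14 mm; a bystander to leave alone
There are look-alikes about, which are no part of the job. Leave any brown look-alike of the part that bears packer_mid alone.

How it is judged:
On the way, in this order (a step that is already met when the one before it is completed fails the run):
1. the packing block lies on the yellow stripe and the square tube on the blue stripe (horizontal distance between packer_mid and stripe_yellow below 0.015 m and angle between the y axis of packer_mid and the x axis of stripe_yellow, either way round below 0.17 rad and angle between each of packer_mid, tube_mid's own z axis and vertical below 0.06 rad and height (world z) of packer_mid between 0.019 and 0.027 m and horizontal distance between tube_mid and stripe_blue below 0.015 m and angle between the y axis of tube_mid and the x axis of stripe_blue, either way round below 0.17 rad and height (world z) of tube_mid between 0.019 and 0.027 m), for 0.2 s.
2. the flat bar bridges both (all of step 1 and horizontal distance between bar_mid and plate below 0.015 m and angle between the y axis of bar_mid and the y axis of plate, either way round below 0.15 rad and angle between bar_mid's own z axis and vertical below 0.05 rad and height (world z) of bar_mid between 0.038 and 0.046 m), for 0.2 s.
3. the tall grey pipe stands on the middle of the bar (all of step 2 and horizontal distance between pipe_mid and bar_mid below 0.012 m and angle between pipe_mid's own z axis and vertical below 0.06 rad and height (world z) of pipe_mid between 0.087 and 0.095 m), for 0.2 s.
At the end, for the whole second after the job is handed in: Block flat on the yellow stripe and tube on the blue one, centres within 15 mm, along it within 0.17 rad; bar level on both, within 15 mm of the plate's centre and 0.15 rad of its length; tall pipe upright on the bar within 12 mm of its centre (heights within 4 mm); all released and at rest (all of step 3 and linear speed of each of packer, tube, bar, pipe below 0.01 m/s); the robot touches nothing.
It fails at once if the short, thick rusty tube is moved by more than 20 mm (distance of rusty_tube_mid from where it was at the start of the episode above 0.02 m).
It fails at once if the tape measure is moved by more than 20 mm (distance of tape_mid from where it was at the start of the episode above 0.02 m).
It fails at once if the brass nut is moved by more than 20 mm (distance of nut_mid from where it was at the start of the episode above 0.02 m).
It also fails if it takes over 106 s, if anything falls off the work surface, if the arm or the gripper's body presses on something with over 40 N, if the wrist force passes 120 N, or if a joint passes its speed limit or range.

### The arm

A 7-joint arm with a two-finger parallel gripper is mounted at the origin on a cart in front of the work surface, level with it; the furniture and walls round the work are solid. World frame = base frame: x ahead of the robot, y to its left, z up, the work surface at z = 0. Lengths are in m, angles in rad, forces in N, time in s.
With the tool pointing down it reaches from about 0.425 to 0.925 m from the base axis. Payload 6.8 kg.
Tool frame: the origin (TCP) lies on the centre line of the jaws, within the pads' length; the fingertips stand 25 mm ahead of it and the grasp point (between the pads) lies 6 mm ahead of it; z points along the fingers, y is the direction in which the jaws open and shut (so a half turn about z gives the same grasp; the last joint's range is limited). The gripper opens to 85 mm and grips with 20 to 120 N. Pads are 22 mm wide; open, the fingers measure 114 mm over their backs; the gripper's body (76 mm by 85 mm) begins 54 mm behind the grasp point. The pads swing forward as they close: fully open they stand 13 mm farther back than shut.
Start: joints at [1.176, 0.477, 0.022, 1.555, -0.011, 1.109, -0.083], TCP at [0.191, -0.647, 0.233] pointing down, gripper open.
Joint ranges: [-2.96, 2.96], [-0.34, 2.1], [-1.41, 1.46], [0.24, 2.44], [-1.37, 4.51], [0.17, 1.92], [-2.96, 2.96]. Speed limits (rad/s): [2.39, 2.39, 3.14, 3.14, 3.14, 3.14, 3.14].

### API

Orientations are given as a unit quaternion [w, x, y, z].
In Python, from station import status, cams, order, models gives the robot as it stands.
- The arm moves only by the tool move_arm, never from a script. Its argument "steps" is one flat list of numbers, 7 for each row, row after row: the gripper's target within -1 to 1 (fully open at 1, half-way at 0, shut at -1), then the shift along the world's x, y, z in cm, then the turn, a rotation vector about the world's x, y, z in degrees. A call has 1 to 8 rows; each row shifts and turns the commanded pose from where the row before left it; what a row does not reach is not made up. A row lasts 1/10 s, in which the tool goes at most 50 mm and 8.59 degrees, less where a joint would pass 70% of its speed; a pose out of reach is approached as far as the arm can. A call with a gripper value outside its range is refused whole. The fingers move at their own pace and stop on an object; "newtons" is the grip in N (left out, the last holds). Time passes only in rows, so rows that do not move let the fingers close. It gives the time, the measured TCP pose, the force and the opening at its end, in the units of the state.
- status.get_obs(): the state, without advancing time (a new reading comes with each control period).
- cams.read_camera(name): name is "side" or "top" or "wrist"; returns a dict with "pixels" (420x560x3 uint8, red, green, blue), "mtx" (3x3 intrinsics, pixels), "T" (4x4, takes a point from camera to world coordinates); the wrist camera has in their place "T_tool_cam" (4x4, takes a point from camera to tool coordinates, whose origin is the TCP and whose axes are the flange's). Camera axes: x right, y down, z forward; pixel columns grow to the right and rows downward; lengths in m; the calibration is good to about 2 mm. The wrist camera is an equidistant fisheye: a pixel r from the principal point sees the ray r / f radians off the axis. A picture is of the moment at which its call begins: read the wrist's pose just before it. There is no depth.
- order.hand_in(): hands the job in, once; it reports no verdict.
Trained networks look in the newest picture that a camera, given by its name, has taken for a name from the list of things; names that differ only in an ending like _2 or _b are one class to them, and where a whole thing is asked for, a point or a joint stands for the part that bears it (a point fixed in the world has none). Each returns a list of dicts, best first, with "score" (0 to 1); they miss things now and then, are a little off and sometimes report something else, mostly with a low value. They report only what shows in the picture. A call takes as long as a camera call. They do not tell look-alikes from the thing itself.
- models.silhouettes(camera, query): "region" (420x560 bool, what is visible of it) and "box" ([centre column, centre row, width, height] in pixels, round what is visible of it).
- models.place_of(camera, query): "position" ([row, column] in pixels: a listed point, or the origin of a listed thing).
The state is a dict: "t": time; "q": joint angles; "joint_vel": joint speeds; "joint_torque": joint torques, N m; "eef_pos": TCP position; "tool_rot": TCP orientation; "contact_force": force on the tool from outside, world axes, zero at the start; "torque": the same for the moment, N m; "gripper_width": opening from 0.0 (shut) to 1.0 (fully open).
Only numpy, scipy, OpenCV 4.12 (cv2) and the standard library are available. Lean on these libraries where they do the work, as an engineer would, in place of code of your own. Each camera call takes 0.05 s, during which the arm holds its last target.

## Working session

There is one attempt and no reset: what is moved stays moved. The work goes in short steps, Python scripts to look and compute and a tool call to move; the robot and the scene stay as the last step left them, time stands still between calls to the robot, and variables do not carry over. Pictures are saved under pics/ and viewed, and the job is handed in when it is done.

Besides the shell and the picture viewer there is one more tool, called as name(argument=value, ...) on one line, values as JSON. move_arm: Moves the arm, as the interface text tells. Its arguments: {"type":"object","properties":{"steps":{"type":"array"},"newtons":{"type":"number"}},"required":["steps"]}

```bash
ls; mkdir -p pics
python3 - <<'E'
from station import status, cams, models
import cv2, numpy as np
o=status.get_obs(); print(o)
for n in ["side","top","wrist"]:
    c=cams.read_camera(n); cv2.imwrite(f"pics/{n}0.png",c["pixels"][:,:,::-1])
    print(n,c["mtx"].tolist(),np.round(c.get("T",c.get("T_tool_cam")),4).tolist())
    for q in ["plate","stripe_yellow","stripe_blue","packer_mid","tube_mid","bar_mid","pipe_mid","rusty_tube_mid","tape_mid","nut_mid"]:
        print(q,[(np.round(r["position"]).tolist(),round(r["score"],2)) for r in models.place_of(n,q)][:4])
E
```

```text
pics
{'t': 0.0, 'q': array([ 1.17588234,  0.47780317,  0.02233432,  1.55648544, -0.01147732,
        1.10928027, -0.08310734]), 'joint_vel': array([-5.26608922e-05,  1.03501302e-03, -3.76861099e-04, -1.40254785e-03,
       -2.19163174e-04,  7.72403860e-04,  2.26006769e-03]), 'joint_torque': array([-5.76555158e-04, -5.96444607e+01,  1.60792831e+00, -2.81196070e+01,
        1.24897849e-02,  9.23870655e-03, -2.49629880e-05]), 'eef_pos': array([ 0.1907671 , -0.64685407,  0.23150921]), 'tool_rot': array([-9.00150679e-04,  9.89732343e-01,  1.42930174e-01, -2.08634677e-04]), 'contact_force': array([-0.33603014,  0.22581367,  0.05262345]), 'torque': array([0.02708651, 0.0392097 , 0.02474396]), 'gripper_width': 1.0040234366842482}
side [[424.0547020530209, 0.0, 280.9887128200118], [0.0, 424.0547020530209, 215.766595525119], [0.0, 0.0, 1.0]] [[0.9999, -0.0116, 0.0076, 0.5406], [-0.0128, -0.5609, 0.8278, -0.8399], [-0.0053, -0.8278, -0.561, 0.646], [0.0, 0.0, 0.0, 1.0]]
plate [([247.0, 318.0], 0.72)]
stripe_yellow [([225.0, 314.0], 0.83)]
stripe_blue [([262.0, 323.0], 0.94)]
packer_mid [([202.0
[... 665 characters left out ...]
.0], 0.74)]
packer_mid [([240.0, 208.0], 0.8), ([272.0, 222.0], 0.67)]
tube_mid [([204.0, 407.0], 0.88), ([243.0, 278.0], 0.63)]
bar_mid [([200.0, 160.0], 0.82)]
pipe_mid [([240.0, 280.0], 0.62)]
rusty_tube_mid [([237.0, 342.0], 0.63), ([243.0, 212.0], 0.59)]
tape_mid [([132.0, 183.0], 0.97)]
nut_mid [([140.0, 370.0], 0.48)]
wrist [[325.19226210127806, 0.0, 277.82213523671965], [0.0, 325.19226210127806, 204.2882746671681], [0.0, 0.0, 1.0]] [[-0.0009, -0.9634, -0.268, 0.067], [1.0, -0.0008, -0.0003, 0.0018], [0.0001, -0.268, 0.9634, -0.1421], [0.0, 0.0, 0.0, 1.0]]
plate []
stripe_yellow []
stripe_blue []
packer_mid []
tube_mid []
bar_mid []
pipe_mid []
rusty_tube_mid []
tape_mid []
nut_mid []
```

View pics/side0.png

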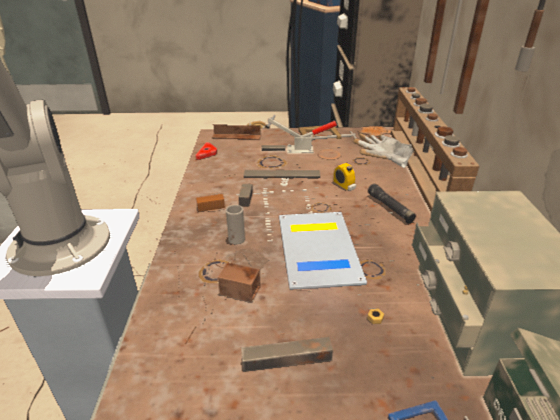

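View pics/top0.png

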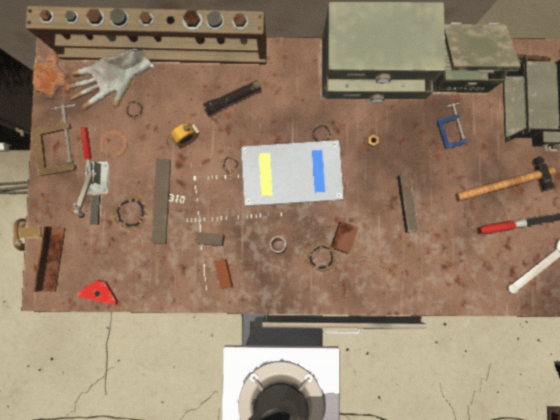

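```bash
cat > h.py <<'E'
import numpy as np, cv2
from scipy.spatial.transform import Rotation as R
from scipy.optimize import minimize
from station import status, cams, models
DIM=dict(plate=(.17,.28,.008),stripe_yellow=(.12,.03,0),stripe_blue=(.12,.03,0),packer_mid=(.03,.075,.03),tube_mid=(.03,.16,.03),bar_mid=(.04,.24,.008),pipe_mid=(.042,.042,.09),rusty_tube_mid=(.05,.075,.05),tape_mid=(.035,.073,.069),nut_mid=(.033,.029,.014))
def rotq(q): return R.from_quat([q[1],q[2],q[3],q[0]])
def shot(name,save=None):
    o=status.get_obs(); c=cams.read_camera(name)
    if name=="wrist":
        T=np.eye(4);T[:3,:3]=rotq(o["tool_rot"]).as_matrix();T[:3,3]=o["eef_pos"]
        c["T"]=T@c["T_tool_cam"]
    c["name"]=name
    if save: cv2.imwrite(save,c["pixels"][:,:,::-1])
    return c
def proj(c,P):
    P=np.atleast_2d(P);Ti=np.linalg.inv(c["T"]);p=P@Ti[:3,:3].T+Ti[:3,3];K=c["mtx"]
    if c["name"]=="wrist":
        rr=np.hypot(p[:,0],p[:,1]);th=np.arctan2(rr,p[:,2]);s=th/np.maximum(rr,1e-9)
        u=p[:,:2]*s[:,None]
    else: u=p[:,:2]/p[:,2:]
    return u*[K[0,0],K[1,1]]+[K[0,2],K[1,2]]
def unproj(c,uv,z):
    K=c["mtx"];d=(np.atleast_2d(uv)-[K[0,2],K[1,2]])/[K[0,0],K[1,1]]
    if c["name"]=="wrist":
        r=np.linalg.norm(d,axis=1);v=np.c_[d*(np.sin(r)/np.maximum(r,1e-9))[:,None],np.cos(r)]
    else: v=np.c_[d,np.ones(len(d))]
    v=v@c["T"][:3,:3].T;o=c["T"][:3,3]
    return o+v*((z-o[2])/v[:,2])[:,None]
def pts(q,x,y,yaw,zc):
    a,b,h=DIM[q]
    if q=="pipe_mid":
        t=np.linspace(0,2*np.pi,25)[:-1];xy=.021*np.c_[np.cos(t),np.sin(t)]
    else:
        s=np.linspace(-1,1,9);e=np.ones(9)
        xy=np.r_[np.c_[s,e],np.c_[s,-e],np.c_[e,s],np.c_[-e,s]]*[a/2,b/2]
    cy,sy=np.cos(yaw),np.sin(yaw);xy=xy@np.array([[cy,sy],[-sy,cy]])+[x,y]
    return np.r_[np.c_[xy,np.full(len(xy),zc-h/2)],np.c_[xy,np.full(len(xy),zc+h/2)]]
def mask(c,q,x,y,yaw,zc,S=4):
    p=proj(c,pts(q,x,y,yaw,zc)).astype(np.float32);hull=cv2.convexHull(p)
    # supersampled soft mask in a crop
    m=np.zeros((420*S,560*S),np.uint8);cv2.fillConvexPoly(m,np.round((hull+.5)*S-.5).astype(int),255)
    return cv2.resize(m,(560,420),interpolation=cv2.INTER_AREA)/255.
def fit(q,cm,x0,zc,free=3):
    def f(v):
        l=0
        for c,m in cm:
            a=mask(c,q,v[0]/100,v[1]/100,v[2]/10 if free==3 else 0,zc)
            l+=1-np.minimum(a,m).sum()/np.maximum(a,m).sum()
        return l/len(cm)
    v0=[x0[0]*100,x0[1]*100,x0[2]*10]
    best=minimize(f,v0,method="Nelder-Mead",options=dict(initial_simplex=np.array(v0)+np.array([[0,0,0],[1,0,0],[0,1,0],[0,0,2]]),maxiter=90,xatol=.01,fatol=1e-4))
    return best.x/[100,100,10],1-best.fun
E
cat > a.py <<'E'
from h import *
C={n:shot(n) for n in ("side","top")}
TOP=dict(plate=(171,293),stripe_yellow=(171,264),stripe_blue=(171,319),packer_mid=(240,208),tube_mid=(204,407),bar_mid=(200,160),pipe_mid=(240,280),rusty_tube_mid=(237,342),tape_mid=(132,183),nut_mid=(140,373))
for q,(r,cl) in TOP.items():
    zc=dict(plate=.004,stripe_yellow=.008,stripe_blue=.008,tape_mid=.033).get(q,DIM[q][2]/2)
    cm=[]
    g=unproj(C["top"],[cl,r],zc)[0]
    yaw=None
    for n in ("top","side"):
        S=models.silhouettes(n,q); pp=proj(C[n],g)[0]
        S=[s for s in S if np.hypot(*(np.array(s["box"][:2])-pp))<15]
        if not S: print("   miss",q,n);continue
        m=S[0]["region"];cm.append((C[n],m.astype(float)))
        if yaw is None:
            w=unproj(C[n],np.argwhere(m)[:,::-1],zc)[:,:2]
            (cx,cy),(w1,h1),an=cv2.minAreaRect((w*1000).astype(np.float32))
            # long axis is y
            yaw=np.radians(an)+(0 if h1>w1 else np.pi/2)
            if q.startswith("stripe"): yaw+=np.pi/2
            yaw=(yaw+np.pi/2)%np.pi-np.pi/2
    if not cm: print(q,g);continue
    for sub in ([cm] if len(cm)<2 else [cm,cm[:1],cm[1:]]):
        v,iou=fit(q,sub,[g[0],g[1],yaw],zc)
        print(q,[s[0]["name"] for s in sub],np.round(v,4),"deg",round(np.degrees(v[2]),1),"iou",round(iou,3))
big=np.vstack([cv2.resize(C["side"]["pixels"][150:250,180:380],None,fx=4,fy=3,interpolation=cv2.INTER_CUBIC)[:,:,::-1],cv2.resize(C["top"]["pixels"][200:300,130:330],None,fx=4,fy=3,interpolation=cv2.INTER_CUBIC)[:,:,::-1]])
cv2.imwrite("pics/crop1.png",big)
E
time python3 a.py
```

```text
plate ['top', 'side'] [ 0.6365 -0.0261  0.0823] deg 4.7 iou 0.829
plate ['top'] [ 0.6383 -0.0281  0.0679] deg 3.9 iou 0.81
plate ['side'] [ 0.636  -0.0246  0.0823] deg 4.7 iou 0.857
stripe_yellow ['top', 'side'] [0.6315 0.0481 0.0583] deg 3.3 iou 0.879
stripe_yellow ['top'] [0.6331 0.0472 0.0587] deg 3.4 iou 0.939
stripe_yellow ['side'] [0.631  0.05   0.0521] deg 3.0 iou 0.905
stripe_blue ['top', 'side'] [ 0.6434 -0.1011  0.0709] deg 4.1 iou 0.888
stripe_blue ['top'] [ 0.6437 -0.1023  0.0665] deg 3.8 iou 0.93
stripe_blue ['side'] [ 0.6437 -0.0996  0.0768] deg 4.4 iou 0.893
   miss packer_mid side
packer_mid ['top'] [ 0.4491  0.2006 -0.1141] deg -6.5 iou 0.927
tube_mid ['top', 'side'] [ 0.5532 -0.3503 -1.4312] deg -82.0 iou 0.934
tube_mid ['top'] [ 0.5525 -0.3515 -1.4436] deg -82.7 iou 0.926
tube_mid ['side'] [ 0.5527 -0.3495 -1.4383] deg -82.4 iou 0.965
bar_mid ['top', 'side'] [0.5523 0.3439 1.5463] deg 88.6 iou 0.921
bar_mid ['top'] [0.5541 0.3428 1.5445] deg 88.5 iou 0.927
bar_mid ['side'] [0.5523 0.3464 1.5357] deg 88.0 iou 0.941
   miss pipe_mid top
pipe_mid ['side'] [0.4345 0.0136 0.314 ] deg 18.0 iou 0.96
rusty_tube_mid ['top', 'side'] [ 0.4568 -0.1721  1.248 ] deg 71.5 iou 0.944
rusty_tube_mid ['top'] [ 0.4573 -0.1726  1.2439] deg 71.3 iou 0.954
rusty_tube_mid ['side'] [ 0.4557 -0.1706  1.2531] deg 71.8 iou 0.952
tape_mid ['top', 'side'] [0.7429 0.2749 0.5144] deg 29.5 iou 0.725
tape_mid ['top'] [0.7391 0.2791 0.8397] deg 48.1 iou 0.722
tape_mid ['side'] [0.7395 0.2784 0.3043] deg 17.4 iou 0.796
   miss nut_mid top
nut_mid ['side'] [ 0.7304 -0.2559 -0.3329] deg -19.1 iou 0.616
real	0m48.114s
user	0m33.467s
sys	0m15.533s
```

View pics/crop1.png

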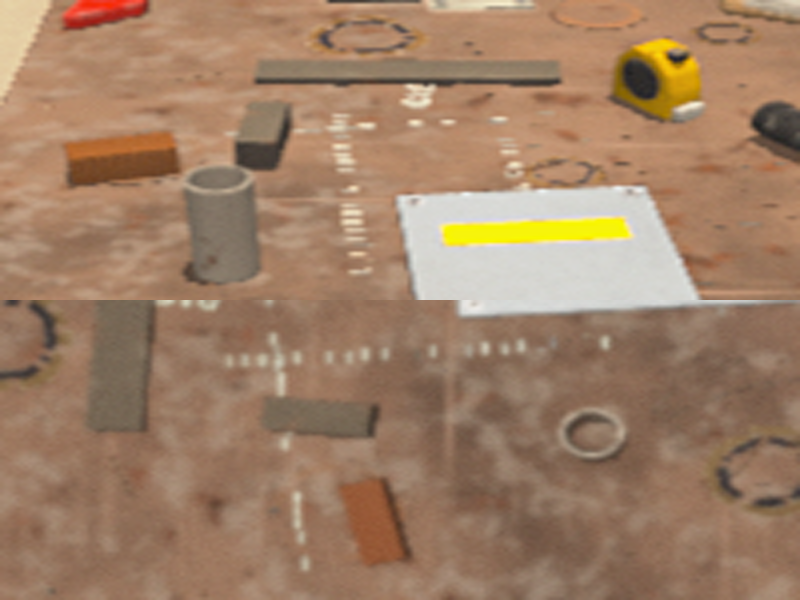

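Two things could be packer_mid. The dark block is at top (209,239), side (246,195); the orange-brown block is at top (223,273), side (210,202). The crop shows the first one is dark steel grey, so it is the packing block. The brown one stays where it is. I'll start with the tube at top (407,204).

move_arm(steps=[0.3, 3.6, 3.0, 0, 0, 0, -1, 0.3, 3.6, 3.0, 0, 0, 0, -1, 0.3, 3.6, 3.0, 0, 0, 0, -1, 0.3, 3.6, 3.0, 0, 0, 0, -1, 0.3, 3.6, 3.0, 0, 0, 0, -1, 0.3, 3.6, 3.0, 0, 0, 0, -1, 0.3, 3.6, 3.0, 0, 0, 0, -1, 0.3, 3.6, 3.0, 0, 0, 0, -1], newtons=60)

```text
t: 3.55
eef_pos: [0.4803, -0.4062, 0.2328]
tool_rot: [0.0, 0.997, 0.073, 0.0]
contact_force: [-0.2, -1.1, -0.2]
gripper_width: 0.649
```

move_arm(steps=[0.3, 3.7, 2.8, -2, 0, 0, -0.4, 0.3, 3.7, 2.9, -2, 0, 0, 0, 0.3, 0, 0, -2, 0, 0, 0, 0.3, 0, 0, 0, 0, 0, 0, 0.3, 0, 0, 0, 0, 0, 0])

```text
t: 4.05
eef_pos: [0.5509, -0.3525, 0.1733]
tool_rot: [0.0, 0.998, 0.069, -0.001]
contact_force: [0.1, -0.1, 1.0]
gripper_width: 0.649
```

```bash
cat > w.py <<'E'
import sys
from h import *
q=sys.argv[1];tag=sys.argv[2];x,y,yd,zc=map(float,sys.argv[3:7])
c=shot("wrist");o=status.get_obs();print(np.round(o["eef_pos"],4),R.from_matrix(rotq(o["tool_rot"]).as_matrix()).as_matrix()[:2,1])
ty=rotq(o["tool_rot"]).as_matrix()[:,1];print("jaw deg",np.degrees(np.arctan2(ty[1],ty[0])))
S=models.silhouettes("wrist",q);im=c["pixels"][:,:,::-1].copy()
print([(round(s["score"],2),np.round(s["box"])) for s in S])
p=proj(c,pts(q,x,y,np.radians(yd),zc));h=cv2.convexHull(p.astype(np.float32)).astype(int)
cv2.polylines(im,[h],True,(0,255,0),1)
pp=proj(c,[[x,y,zc]])[0]
S=[s for s in S if np.hypot(*(np.array(s["box"][:2])-pp))<80]
if S:
    m=S[0]["region"];cn,_=cv2.findContours(m.astype(np.uint8),cv2.RETR_EXTERNAL,cv2.CHAIN_APPROX_NONE);cv2.drawContours(im,cn,-1,(0,0,255),1)
    v,i=fit(q,[(c,m.astype(float))],[x,y,np.radians(yd)],zc);print("fit",np.round(v,4),np.degrees(v[2]),"iou",i)
cv2.imwrite(f"pics/{tag}.png",im)
E
python3 w.py tube_mid w1 .553 -.350 -82 .015
```

```text
[ 0.551  -0.3532  0.1741] [ 0.13724684 -0.99053589]
jaw deg -82.1114281116828
[(0.98, array([273., 184.,  43., 170.]))]
fit [ 0.5523 -0.3515 -1.4452] -82.80168174661635 iou 0.9770057504422891
```

View pics/w1.png

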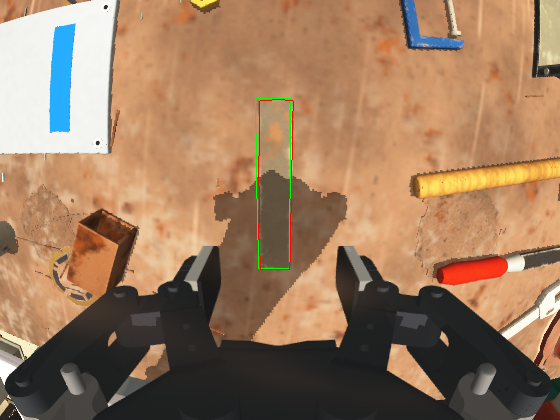

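The tube is at (275,184) in the wrist view and the fit (green/red) agrees within 2 mm. Next I descend.

move_arm(steps=[0.3, 0.1, 0.2, -4, 0, 0, -0.7, 0.3, 0, 0, -4, 0, 0, 0, 0.3, 0, 0, -3, 0, 0, 0, 0.3, 0, 0, -2, 0, 0, 0, 0.3, 0, 0, -0.5, 0, 0, 0, 0.3, 0, 0, 0, 0, 0, 0, 0.3, 0, 0, 0, 0, 0, 0])

```text
t: 4.85
eef_pos: [0.5537, -0.3506, 0.04]
tool_rot: [0.001, 0.998, 0.063, 0.001]
contact_force: [-0.4, -0.0, 1.4]
gripper_width: 0.648
```

move_arm(steps=[-1, 0, 0, 0, 0, 0, 0, -1, 0, 0, 0, 0, 0, 0, -1, 0, 0, 0, 0, 0, 0, -1, 0, 0, 0, 0, 0, 0, -1, 0, 0, 0, 0, 0, 0, -1, 0, 0, 0, 0, 0, 0])

```text
t: 5.45
eef_pos: [0.5528, -0.3493, 0.0381]
tool_rot: [-0.0, 0.998, 0.064, -0.0]
contact_force: [0.7, -0.2, 0.1]
gripper_width: 0.002
```

Run:
```python
from h import *
a=shot("wrist","pics/w2.png");b=shot("side")
cv2.imwrite("pics/s2.png",cv2.resize(b["pixels"][250:400,200:400],None,fx=4,fy=4,interpolation=cv2.INTER_CUBIC)[:,:,::-1])
print(status.get_obs())
```

```text
{'t': 5.55, 'q': array([ 0.52128476,  0.66433909, -0.07415849,  1.73773632,  0.06766555,
        0.74205598, -1.02983044]), 'joint_vel': array([-0.00093293, -0.00075284,  0.00080654, -0.00105008,  0.0002876 ,
       -0.00097846,  0.00017746]), 'joint_torque': array([-1.88019229e-03, -6.36779809e+01,  3.01068854e-01, -2.12053335e+01,
        9.22743027e-03,  2.05631681e-03,  6.43680028e-05]), 'eef_pos': array([ 0.55277198, -0.34931756,  0.03809385]), 'tool_rot': array([-9.48180250e-06,  9.97952021e-01,  6.39668933e-02, -3.03526739e-05]), 'contact_force': array([-0.0686359 ,  1.09153669,  0.40809596]), 'torque': array([0.017047  , 0.01875926, 0.02711338]), 'gripper_width': 0.005281673702436276}
```

View pics/w2.png

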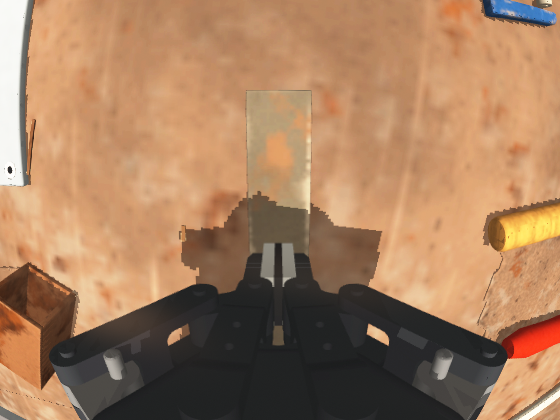

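View pics/s2.png

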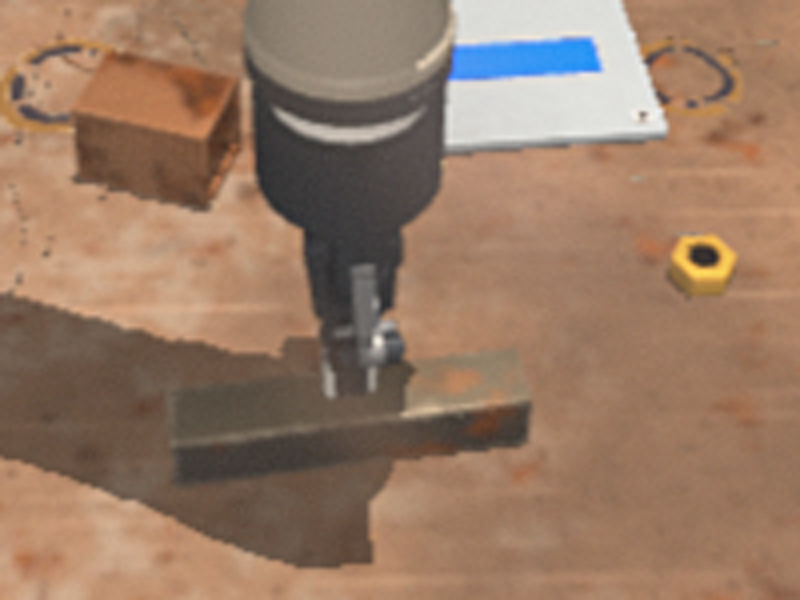

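Run:
```python
from h import *
b=shot("side");o=status.get_obs();T=rotq(o["tool_rot"]).as_matrix()
for z in (.013,.02,.03,.044,.06): print(z,proj(b,[o["eef_pos"][0],o["eef_pos"][1],z]))
c=shot("wrist")
for d in (-.01,0,.01,.025): print(d,[np.round(proj(c,o["eef_pos"]+T@[x,0,d]),0).tolist() for x in(-.011,.011)])
for z in (.03,.0): print(np.round(unproj(c,[[246,90],[311,90],[278,243]],z),4))
```

```text
0.013 [[286.15236527 354.26198839]]
0.02 [[286.15841387 351.73587528]]
0.03 [[286.16716435 348.08135948]]
0.044 [[286.17963675 342.87243351]]
0.06 [[286.19421735 336.78304458]]
-0.01 [[[274.0, 290.0]], [[274.0, 247.0]]]
0 [[[274.0, 280.0]], [[274.0, 239.0]]]
0.01 [[[274.0, 271.0]], [[274.0, 231.0]]]
0.025 [[[275.0, 259.0]], [[275.0, 222.0]]]
[[ 0.63   -0.3267  0.03  ]
 [ 0.6338 -0.356   0.03  ]
 [ 0.5584 -0.3505  0.03  ]]
[[ 0.6321 -0.3235  0.    ]
 [ 0.6366 -0.3587  0.    ]
 [ 0.5462 -0.3521  0.    ]]
```

Run:
```python
from h import *
b=shot("side")
cv2.imwrite("pics/s3.png",cv2.resize(b["pixels"][310:385,235:335],None,fx=8,fy=8,interpolation=cv2.INTER_CUBIC)[:,:,::-1])
b=shot("wrist")
cv2.imwrite("pics/w3.png",cv2.resize(b["pixels"][190:290,200:350],None,fx=5,fy=5,interpolation=cv2.INTER_CUBIC)[:,:,::-1])
```

```text
(no output)
```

View pics/s3.png

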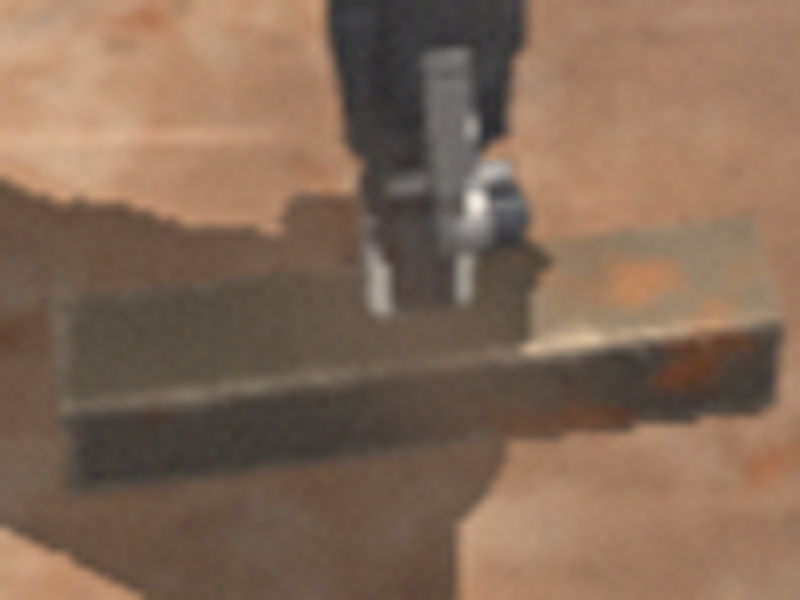

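View pics/w3.png

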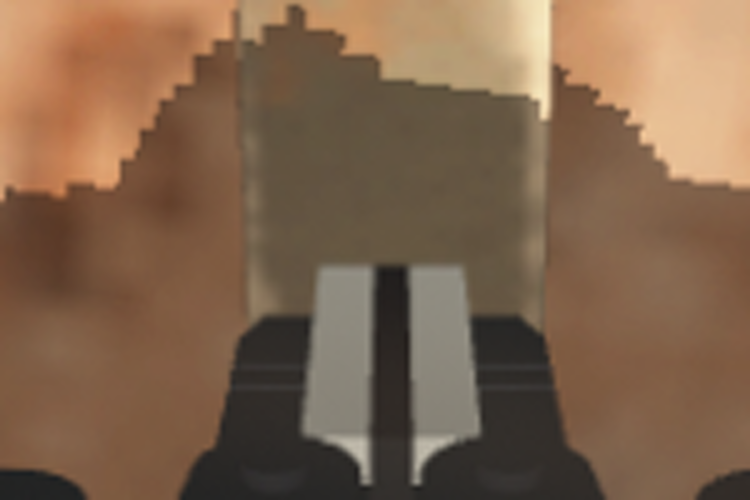

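The fingers shut on nothing. The side view shows tips at (287,349), just above the tube's top. The wrist view shows tip ends at row 243, which puts them about 0–8 mm ahead of the TCP rather than 25 mm. The tube has not moved. I'll reopen and go down in small steps, watching the force.

move_arm(steps=[0.3, 0, 0, 0, 0, 0, 0, 0.3, 0, 0, 0, 0, 0, 0, 0.3, 0, 0, 0, 0, 0, 0, 0.3, 0, 0, 0, 0, 0, 0, 0.3, 0, 0, -0.5, 0, 0, 0, 0.3, 0, 0, -0.5, 0, 0, 0, 0.3, 0, 0, 0, 0, 0, 0])

```text
t: 6.45
eef_pos: [0.5521, -0.349, 0.027]
tool_rot: [-0.0, 0.998, 0.064, -0.001]
contact_force: [0.5, 1.0, 0.2]
gripper_width: 0.648
```

Run:
```python
from h import *
b=shot("side");print(status.get_obs()["eef_pos"])
cv2.imwrite("pics/s4.png",cv2.resize(b["pixels"][310:385,235:335],None,fx=8,fy=8,interpolation=cv2.INTER_CUBIC)[:,:,::-1])
```

```text
[ 0.55230551 -0.34910794  0.02739129]
```

View pics/s4.png

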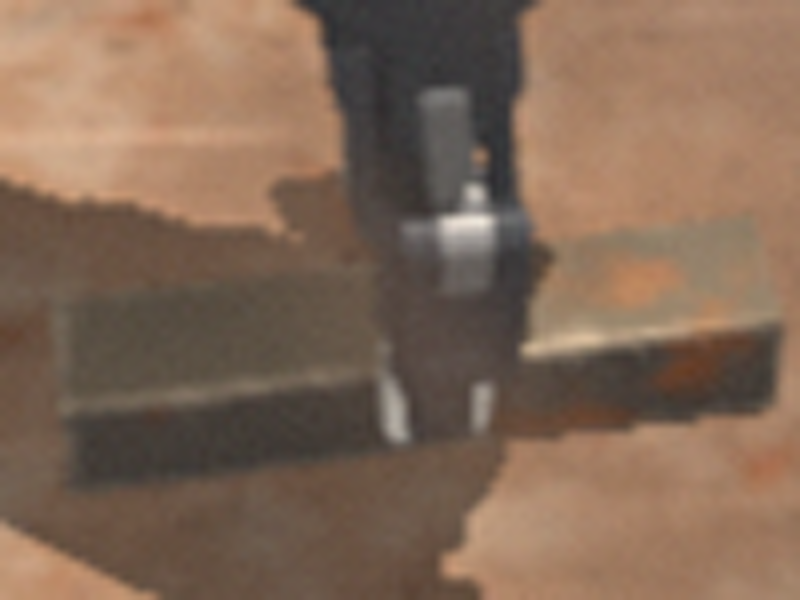

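Run:
```python
from h import *
b=shot("side")
for y in (-.375,-.382):
  for z in (.0,.01,.02,.03): print(y,z,np.round(proj(b,[.552,y,z]),1))
```

```text
-0.375 0.0 [[286.  371.1]]
-0.375 0.01 [[286.  367.6]]
-0.375 0.02 [[286.1 363.9]]
-0.375 0.03 [[286.1 360.3]]
-0.382 0.0 [[286.1 374.6]]
-0.382 0.01 [[286.1 371. ]]
-0.382 0.02 [[286.1 367.4]]
-0.382 0.03 [[286.2 363.7]]
```

move_arm(steps=[0.3, 0, -0.1, -0.4, 0, 0, 0, 0.3, 0, 0, -0.3, 0, 0, 0, 0.3, 0, 0, 0, 0, 0, 0])

```text
t: 6.85
eef_pos: [0.5524, -0.3502, 0.0205]
tool_rot: [-0.0, 0.998, 0.064, -0.0]
contact_force: [-0.7, -0.1, 0.5]
gripper_width: 0.651
```

move_arm(steps=[-1, 0, 0, 0, 0, 0, 0, -1, 0, 0, 0, 0, 0, 0, -1, 0, 0, 0, 0, 0, 0, -1, 0, 0, 0, 0, 0, 0, -1, 0, 0, 0, 0, 0, 0])

```text
t: 7.35
eef_pos: [0.5529, -0.3504, 0.0215]
tool_rot: [0.0, 0.998, 0.064, 0.0]
contact_force: [-1.3, 0.2, 4.9]
gripper_width: 0.327
```

move_arm(steps=[-1, 0, 0, 3, 0, 0, 0, -1, 0, 0, 4, 0, 0, 0, -1, 1.5, 4.1, 1, 0, 0, -1, -1, 1.5, 4.1, 0, 0, 0, -1, -1, 1.5, 4.2, 0, 0, 0, -1.2, -1, 1.5, 4.2, 0, 0, 0, 0, -1, 1.5, 4.2, 0, 0, 0, 0, -1, 1.6, 4.1, 0, 0, 0, 0])

```text
t: 8.15
eef_pos: [0.6431, -0.0994, 0.1]
tool_rot: [-0.0, 0.999, 0.036, -0.001]
contact_force: [1.3, 0.1, -3.5]
gripper_width: 0.334
```

move_arm(steps=[-1, 0, 0, 0, 0, 0, 0, -1, 0, 0, 0, 0, 0, 0])

```text
t: 8.35
eef_pos: [0.6434, -0.0991, 0.1]
tool_rot: [-0.0, 0.999, 0.038, -0.001]
contact_force: [-0.1, -1.1, -4.1]
gripper_width: 0.326
```

Run:
```python
from h import *
o=status.get_obs();print(o["eef_pos"],o["gripper_width"],o["contact_force"])
b=shot("wrist","pics/w5.png")
for q in("stripe_blue","tube_mid"):
  for s in models.silhouettes("wrist",q)[:1]:
    zc=.008 if q=="stripe_blue" else o["eef_pos"][2]-.007
    print(q,s["box"])
    print(q,fit(q,[(b,s["region"].astype(float))],[.6437,-.101,.066 if q[0]=='s' else .066-np.pi/2],zc))
```

```text
[ 0.64339362 -0.09907684  0.09998932] 0.3261909857640725 [-0.07619372 -1.07245079 -4.14403787]
tube_mid [273.9, 216.0, 77.0, 260.8]
tube_mid (array([ 0.64391832, -0.10075915, -1.49573358]), np.float64(0.866998469851092))
```

View pics/w5.png

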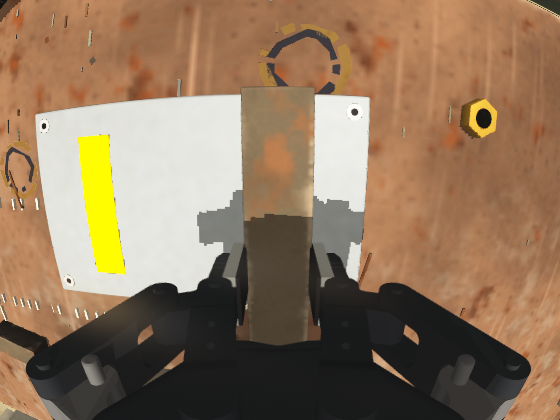

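Run:
```python
from h import *
b=shot("wrist")
s=models.silhouettes("wrist","stripe_yellow")
if s: v,i=fit("stripe_yellow",[(b,s[0]["region"].astype(float))],[.6331,.0472,.066],.008);print(v,i)
w=unproj(b,[[44,126],[354,112],[68,281]],.008)[:,:2];print(w, np.linalg.norm(w[0]-w[1]),np.linalg.norm(w[0]-w[2]))
d=w[0]-w[1];print("yaw",np.degrees(np.arctan2(-d[0],d[1])));print("centre",(w[1]+w[2])/2)
```

```text
[0.63118786 0.04845324 0.06159405] 0.914819013145361
[[ 0.70092478  0.10061698]
 [ 0.71786203 -0.15550043]
 [ 0.55383282  0.0924318 ]] 0.25667683145361847 0.14731952022165262
yaw 3.783506630622528
centre [ 0.63584742 -0.03153431]
```

move_arm(steps=[-1, 0, -0.15, -3, 0, 0, 0, -1, 0, 0, -2.5, 0, 0, 0, -1, 0, 0, -1, 0, 0, 0, -1, 0, 0, -0.4, 0, 0, 0, -1, 0, 0, 0, 0, 0, 0])

```text
t: 9.1
eef_pos: [0.6439, -0.1032, 0.0323]
tool_rot: [0.0, 0.999, 0.036, 0.0]
contact_force: [-0.1, 0.9, -4.1]
gripper_width: 0.328
```

move_arm(steps=[-1, 0, 0.1, -0.2, 0, 0, 0, -1, 0, 0, -0.1, 0, 0, 0, -1, 0, 0, 0, 0, 0, 0])

```text
t: 9.4
eef_pos: [0.6442, -0.1018, 0.0298]
tool_rot: [0.0, 0.999, 0.036, 0.001]
contact_force: [-0.5, 0.5, -4.3]
gripper_width: 0.331
```

move_arm(steps=[-1, 0, 0, -0.1, 0, 0, 0, -1, 0, 0, -0.1, 0, 0, 0, -1, 0, 0, 0, 0, 0, 0])

```text
t: 9.7
eef_pos: [0.6443, -0.1018, 0.0295]
tool_rot: [0.0, 0.999, 0.036, 0.001]
contact_force: [-5.9, 0.8, 11.9]
gripper_width: 0.332
```

move_arm(steps=[0.2, 0, 0, 0, 0, 0, 0, 0.2, 0, 0, 0, 0, 0, 0, 0.2, 0, 0, 0, 0, 0, 0, 0.2, 0, 0, 0, 0, 0, 0, 0.2, 0, 0, 3, 0, 0, 0, 0.2, 0, 0, 4, 0, 0, 0, 0.2, 0, 0, 4, 0, 0, 8, 0.2, 0, 0, 4, 0, 0, 8])

```text
t: 10.5
eef_pos: [0.6436, -0.1018, 0.1786]
tool_rot: [0.0, 0.984, 0.178, -0.0]
contact_force: [0.3, -0.3, -1.0]
gripper_width: 0.6
```

move_arm(steps=[0.2, -2.4, 3.7, 0, 0, 0, 8, 0.2, -2.4, 3.8, 0, 0, 0, 8, 0.2, -2.4, 3.8, 0, 0, 0, 8, 0.2, -2.4, 3.8, 0, 0, 0, 8, 0.2, -2.4, 3.8, 0, 0, 0, 8, 0.2, -2.5, 3.8, 0, 0, 0, 8, 0.2, -2.5, 3.8, 0, 0, 0, 8, 0.2, -2.5, 3.8, 0, 0, 0, 7.5])

```text
t: 11.3
eef_pos: [0.4477, 0.2024, 0.1774]
tool_rot: [0.0, 0.744, 0.669, 0.0]
contact_force: [-0.0, -0.3, 0.4]
gripper_width: 0.598
```

move_arm(steps=[0.2, 0, 0, 0, 0, 0, 0, 0.2, 0, 0, 0, 0, 0, 0])

```text
t: 11.5
eef_pos: [0.4484, 0.202, 0.1773]
tool_rot: [0.0, 0.745, 0.667, 0.0]
contact_force: [-0.2, -1.5, 0.1]
gripper_width: 0.601
```

```bash
python3 w.py packer_mid w6 .449 .2006 -6.5 .015
python3 - <<'E'
from h import *
b=shot("side");t=shot("top")
cv2.imwrite("pics/s6.png",np.vstack([cv2.resize(b["pixels"][170:320,180:380],None,fx=3.5,fy=2,interpolation=cv2.INTER_CUBIC)[:,:,::-1],cv2.resize(t["pixels"][120:270,180:380],None,fx=3.5,fy=2,interpolation=cv2.INTER_CUBIC)[:,:,::-1]]))
s=models.silhouettes("side","tube_mid")
for k in s[:2]: print(k["score"],k["box"])
k=s[0];print(fit("tube_mid",[(b,k["region"].astype(float))],[.643,-.1015,.066-np.pi/2],.023))
E
```

```text
[0.4491 0.2007 0.1771] [ 0.99373572 -0.11175516]
jaw deg -6.416503057467705
[(0.68, array([189., 236.,  81.,  57.])), (0.66, array([276., 188.,  37.,  86.]))]
fit [ 0.4476  0.2    -0.0997] -5.709880501257927 iou 0.9692188422392762
0.95 [324.2, 259.1, 75.2, 22.3]
(array([ 0.64393444, -0.10115366, -1.4897853 ]), np.float64(0.9374018995680719))
```

View pics/w6.png

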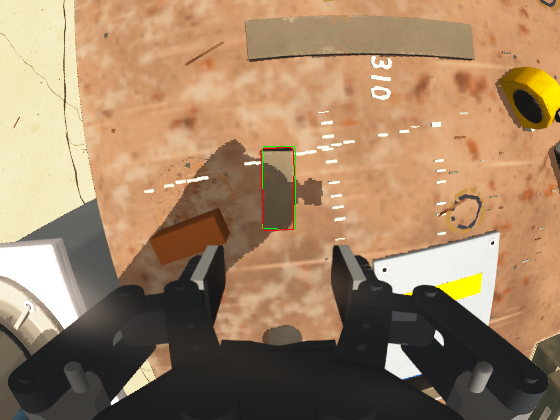

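View pics/s6.png

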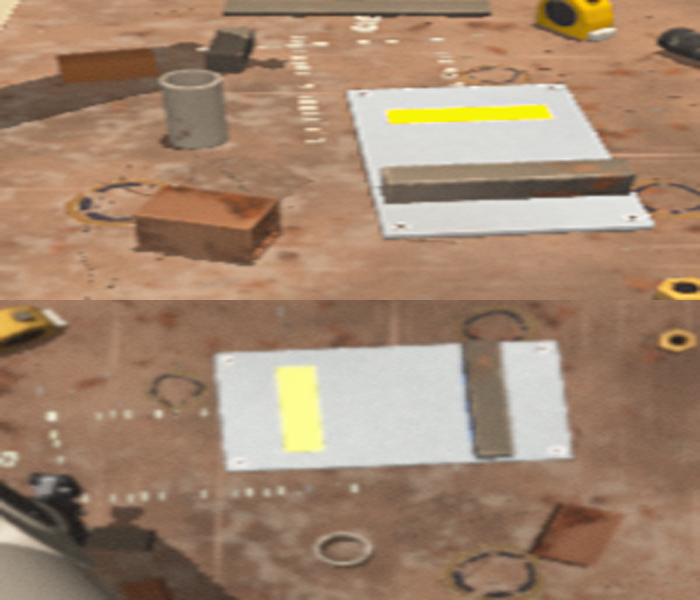

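The dark block is at (278,188) in the wrist view and the brown look-alike at (189,236), clear of the narrowed fingers. The tube lies on the blue stripe, with the fit within 2 mm of the stripe's centre. Next I descend to the dark block.

move_arm(steps=[0.08, -0.05, -0.05, -4, 0, 0, 0.5, 0.08, 0, 0, -4, 0, 0, 0, 0.08, 0, 0, -3, 0, 0, 0, 0.08, 0, 0, -2, 0, 0, 0, 0.08, 0, 0, -1.4, 0, 0, 0, 0.08, 0, 0, -0.7, 0, 0, 0, 0.08, 0, 0, -0.4, 0, 0, 0, 0.08, 0, 0, 0, 0, 0, 0])

```text
t: 12.55
eef_pos: [0.4487, 0.2007, 0.0224]
tool_rot: [0.0, 0.742, 0.67, 0.0]
contact_force: [0.5, -0.1, 0.3]
gripper_width: 0.54
```

move_arm(steps=[0.08, 0, 0, -0.2, 0, 0, 0, -1, 0, 0, 0, 0, 0, 0, -1, 0, 0, 0, 0, 0, 0, -1, 0, 0, 0, 0, 0, 0, -1, 0, 0, 0, 0, 0, 0, -1, 0, 0, 0, 0, 0, 0])

```text
t: 13.15
eef_pos: [0.4486, 0.2008, 0.021]
tool_rot: [0.0, 0.742, 0.67, 0.0]
contact_force: [-1.7, -0.2, 6.0]
gripper_width: 0.33
```

move_arm(steps=[-1, 0, 0, 3, 0, 0, 0, -1, 0, 0, 4, 0, 0, 0, -1, 1.8, -1.5, 2, 0, 0, -8, -1, 1.8, -1.5, 0, 0, 0, -8, -1, 1.8, -1.5, 0, 0, 0, -8, -1, 1.8, -1.5, 0, 0, 0, -8, -1, 1.8, -1.5, 0, 0, 0, -8, -1, 1.8, -1.5, 0, 0, 0, -8])

```text
t: 13.95
eef_pos: [0.5559, 0.1095, 0.1095]
tool_rot: [-0.0, 0.952, 0.307, -0.001]
contact_force: [0.4, -0.2, -6.3]
gripper_width: 0.332
```

move_arm(steps=[-1, 1.9, -1.5, 0, 0, 0, -8, -1, 1.9, -1.5, 0, 0, 0, -8, -1, 1.9, -1.6, 0, 0, 0, -8, -1, 1.85, -1.6, 0, 0, 0, -8, -1, 0, 0, 0, 0, 0, -0.2, -1, 0, 0, 0, 0, 0, 0])

```text
t: 14.55
eef_pos: [0.6308, 0.0481, 0.1091]
tool_rot: [0.0, 0.999, 0.034, -0.001]
contact_force: [-1.1, -0.1, -6.2]
gripper_width: 0.328
```

```bash
python3 w.py packer_mid w7 .632 .0484 -86 .104
python3 - <<'E'
from h import *
o=status.get_obs();print(o["eef_pos"],o["gripper_width"],o["contact_force"])
E
```

```text
[0.6304 0.0491 0.1092] [ 0.07006312 -0.99754249]
jaw deg -85.98238707967538
[(0.73, array([278., 252.,  77., 164.]))]
fit [ 0.6313  0.0463 -1.4955] -85.68524279551598 iou 0.9583675005064782
[0.63037105 0.04950961 0.10938751] 0.3331319751183521 [ 0.63385732  0.01846307 -5.75776663]
```

View pics/w7.png

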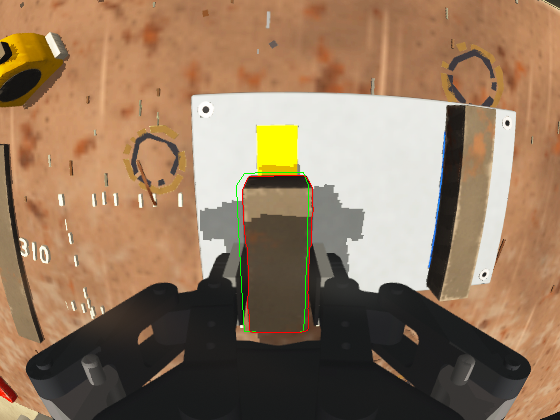

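Run:
```python
from h import *
b=shot("wrist");print(unproj(b,[[257.5,124.5],[298,124.5],[205,110],[507,123],[484,275]],.008)[:,:2])
```

```text
[[ 0.6902243   0.06706434]
 [ 0.69232099  0.03707964]
 [ 0.69939703  0.10735618]
 [ 0.71879753 -0.14972708]
 [ 0.57164761 -0.16103402]]
```

move_arm(steps=[-1, 0.1, -0.1, -3, 0, 0, 0, -1, 0, 0, -3, 0, 0, 0, -1, 0, 0, -1, 0, 0, 0, -1, 0, 0, -0.6, 0, 0, 0, -1, 0, 0, -0.2, 0, 0, 0, -1, 0, 0, 0, 0, 0, 0])

```text
t: 15.3
eef_pos: [0.6336, 0.0479, 0.0331]
tool_rot: [-0.0, 0.999, 0.034, 0.001]
contact_force: [0.0, -0.3, -6.6]
gripper_width: 0.331
```

move_arm(steps=[-1, -0.1, 0, -0.2, 0, 0, 0, -1, 0, 0, -0.1, 0, 0, 0, -1, 0, 0, -0.1, 0, 0, 0, -1, 0, 0, 0, 0, 0, 0])

```text
t: 15.7
eef_pos: [0.6321, 0.0477, 0.0291]
tool_rot: [0.0, 0.999, 0.034, 0.0]
contact_force: [-2.4, -0.6, 3.0]
gripper_width: 0.328
```

move_arm(steps=[0.2, 0, 0, 0, 0, 0, 0, 0.2, 0, 0, 0, 0, 0, 0, 0.2, 0, 0, 0, 0, 0, 0, 0.2, 0, 0, 0, 0, 0, 0, 0.2, 0, 0, 3, 0, 0, 0, 0.2, 0, 0, 4, 0, 0, 0, 0.2, 0, 0, 4, 0, 0, 0, 0.2, 0, 0, 4, 0, 0, 0])

```text
t: 16.5
eef_pos: [0.6316, 0.0476, 0.1797]
tool_rot: [-0.0, 0.999, 0.034, 0.0]
contact_force: [0.5, 0.2, -0.1]
gripper_width: 0.6
```

move_arm(steps=[0.3, -1, 4.2, 0, 0, 0, -1, 0.3, -1, 4.2, 0, 0, 0, -1, 0.3, -1, 4.2, 0, 0, 0, -1, 0.3, -1, 4.2, 0, 0, 0, -1, 0.3, -1, 4.2, 0, 0, 0, -1, 0.3, -1, 4.2, 0, 0, 0, -0.8, 0.3, -1.9, 4.4, 0, 0, 0, 0, 0.3, 0, 0, 0, 0, 0, 0])

```text
t: 17.3
eef_pos: [0.5477, 0.3531, 0.1783]
tool_rot: [-0.003, 1.0, -0.01, -0.001]
contact_force: [-0.9, 0.2, 0.2]
gripper_width: 0.654
```

```bash
python3 w.py bar_mid w8 .553 .344 88.5 .004
python3 - <<'E'
from h import *
o=status.get_obs();print(o["eef_pos"])
b=shot("side");t=shot("top")
cv2.imwrite("pics/s8.png",np.vstack([cv2.resize(b["pixels"][170:320,180:380],None,fx=3.5,fy=2,interpolation=cv2.INTER_CUBIC)[:,:,::-1],cv2.resize(t["pixels"][120:270,180:380],None,fx=3.5,fy=2,interpolation=cv2.INTER_CUBIC)[:,:,::-1]]))
for q,x,y in (("tube_mid",.643,-.1015),("packer_mid",.632,.048)):
  for c in (b,t):
    pp=proj(c,[x,y,.023])[0]
    S=[k for k in models.silhouettes(c["name"],q) if np.hypot(*(np.array(k["box"][:2])-pp))<12]
    if S: print(q,c["name"],fit(q,[(c,S[0]["region"].astype(float))],[x,y,.066-np.pi/2],.023))
E
```

```text
[0.5499 0.3487 0.1781] [-0.02479151 -0.99968991]
jaw deg -91.42059835261533
[(0.68, array([289., 172.,  39., 232.]))]
fit [0.5536 0.3422 1.542 ] 88.34944670072225 iou 0.9745559852439136
[0.55172093 0.34540871 0.17804281]
tube_mid side (array([ 0.64370371, -0.10054557, -1.48253112]), np.float64(0.9394208029291929))
tube_mid top (array([ 0.6445997 , -0.10296119, -1.50160553]), np.float64(0.9274222532293186))
packer_mid side (array([ 0.63160772,  0.04983784, -1.51460806]), np.float64(0.9066034779884067))
packer_mid top (array([ 0.6339142 ,  0.0461979 , -1.49810107]), np.float64(0.9374109905220254))
```

View pics/w8.png

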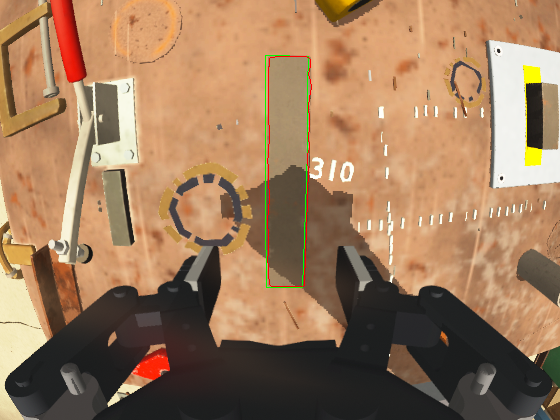

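View pics/s8.png

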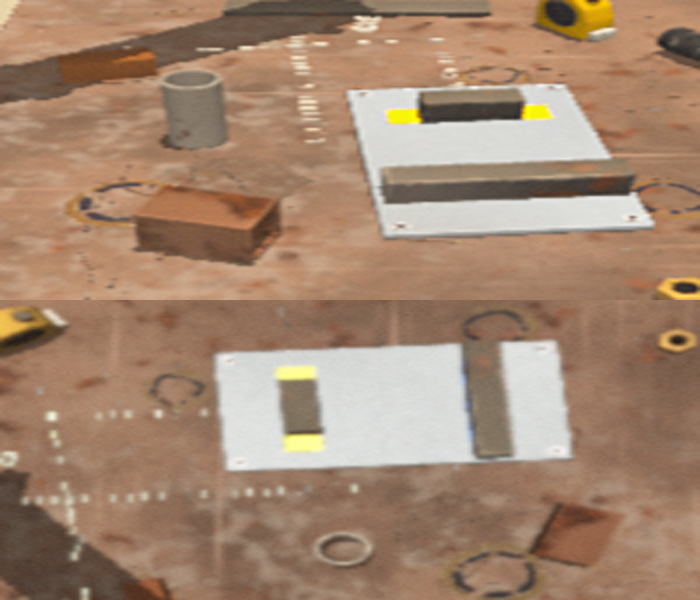

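Packer and tube both sit on their stripes in both views. The bar is at (289,172) in the wrist view and the fit agrees. Next I go down to the bar.

move_arm(steps=[0.3, 0, -0.1, -4, 0, 0, -0.3, 0.3, 0, 0, -4, 0, 0, 0, 0.3, 0, 0, -4, 0, 0, 0, 0.3, 0, 0, -2, 0, 0, 0, 0.3, 0, 0, -1.4, 0, 0, 0, 0.3, 0, 0, -0.7, 0, 0, 0, 0.3, 0, 0, 0, 0, 0, 0])

```text
t: 18.4
eef_pos: [0.553, 0.3424, 0.017]
tool_rot: [0.0, 1.0, -0.019, -0.0]
contact_force: [0.3, 0.2, -0.3]
gripper_width: 0.65
```

Run:
```python
from h import *
o=status.get_obs();print(o["eef_pos"],o["contact_force"])
b=shot("side")
cv2.imwrite("pics/s9.png",cv2.resize(b["pixels"][130:205,230:330],None,fx=8,fy=8,interpolation=cv2.INTER_CUBIC)[:,:,::-1])
cc=o["eef_pos"]
for dy in (-.0275,.0275):
  for z in (0,.01): print(proj(b,[cc[0],cc[1]+dy,z]))
shot("wrist","pics/w9.png")
```

```text
[0.55300214 0.34235485 0.01696782] [ 0.26557088  0.19325714 -0.30019688]
[[281.33453595 179.36358693]]
[[281.31893187 176.53418927]]
[[281.10414859 170.98678942]]
[[281.08811594 168.21762464]]
```

View pics/s9.png

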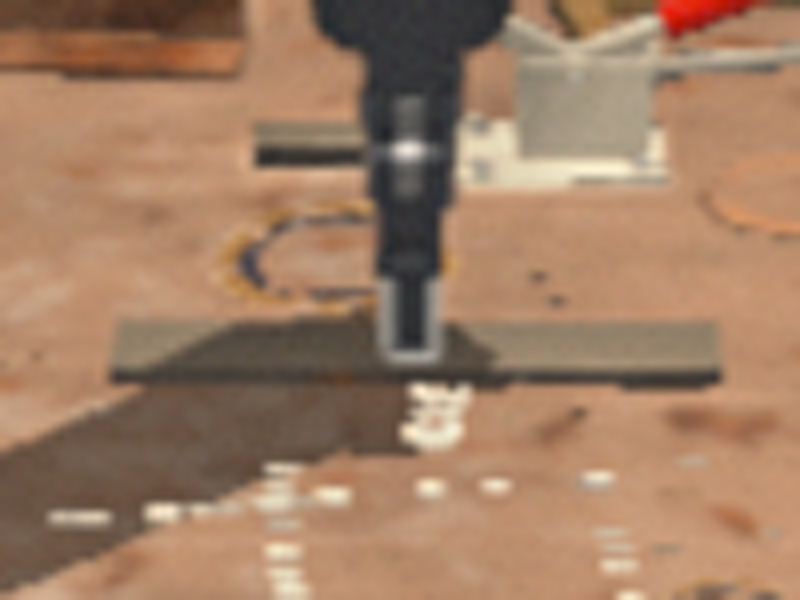

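View pics/w9.png

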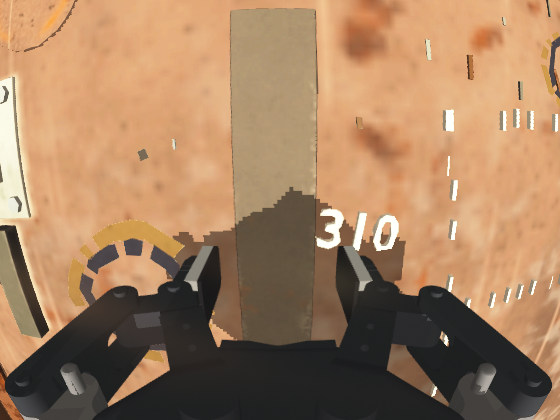

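move_arm(steps=[0.15, 0, 0, 0, 0, 0, 0, 0.15, 0, 0, 0, 0, 0, 0, 0.15, 0, 0, -0.4, 0, 0, 0, 0.15, 0, 0, -0.3, 0, 0, 0, 0.15, 0, 0, 0, 0, 0, 0])

```text
t: 19.0
eef_pos: [0.5524, 0.3424, 0.0095]
tool_rot: [0.0, 1.0, -0.019, -0.0]
contact_force: [-0.3, 0.1, 0.7]
gripper_width: 0.574
```

move_arm(steps=[0.15, 0, 0, -0.2, 0, 0, 0, 0.15, 0, 0, 0, 0, 0, 0])

```text
t: 19.2
eef_pos: [0.5526, 0.3426, 0.0078]
tool_rot: [0.0, 1.0, -0.019, -0.0]
contact_force: [-1.0, 0.1, 0.6]
gripper_width: 0.576
```

move_arm(steps=[0.15, 0, 0, -0.1, 0, 0, 0, 0.15, 0, 0, 0, 0, 0, 0])

```text
t: 19.4
eef_pos: [0.5527, 0.3426, 0.007]
tool_rot: [0.0, 1.0, -0.019, -0.0]
contact_force: [-0.7, -0.6, 0.7]
gripper_width: 0.573
```

Run:
```python
from h import *
o=status.get_obs();print(o["eef_pos"],o["contact_force"])
b=shot("side")
cv2.imwrite("pics/s10.png",cv2.resize(b["pixels"][155:190,255:305],None,fx=16,fy=16,interpolation=cv2.INTER_CUBIC)[:,:,::-1])
```

```text
[0.55274434 0.34262548 0.00704388] [-0.69618812 -0.57549542  0.73155508]
```

View pics/s10.png

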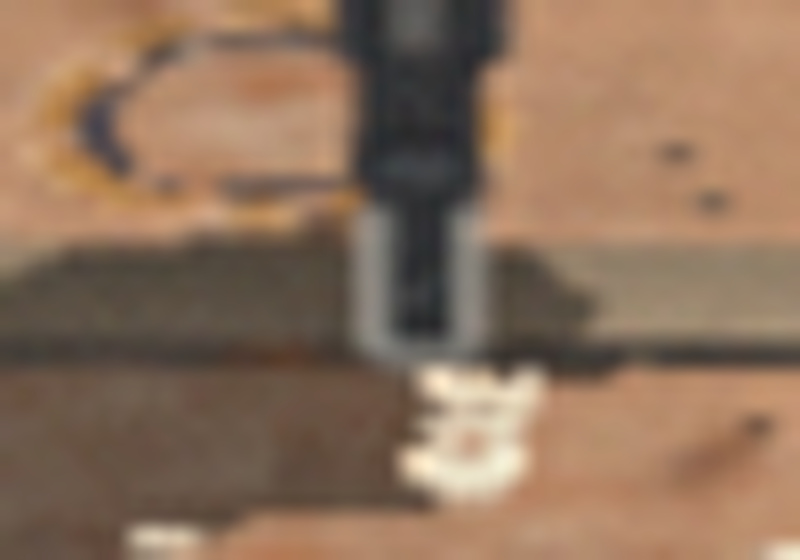

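move_arm(steps=[0.15, 0, 0, -0.2, 0, 0, 0, 0.15, 0, 0, 0, 0, 0, 0])

```text
t: 19.65
eef_pos: [0.5526, 0.3426, 0.0049]
tool_rot: [0.0, 1.0, -0.019, -0.0]
contact_force: [0.0, -0.8, -0.2]
gripper_width: 0.575
```

move_arm(steps=[-0.2, 0, 0, 0, 0, 0, 0, -0.2, 0, 0, 0, 0, 0, 0, -0.2, 0, 0, 0, 0, 0, 0], newtons=40)

```text
t: 19.95
eef_pos: [0.5529, 0.3432, 0.0056]
tool_rot: [-0.0, 1.0, -0.019, 0.0]
contact_force: [-0.6, 1.3, 3.7]
gripper_width: 0.44
```

move_arm(steps=[-0.5, 0, 0, 0, 0, 0, 0, -0.5, 0, 0, 0, 0, 0, 0, -0.5, 0, 0, 1, 0, 0, 0, -0.5, 0, 0, 2, 0, 0, 0, -0.5, 0, 0, 2, 0, 0, 0, -0.5, 0, 0, 0, 0, 0, 0], newtons=90)

```text
t: 20.55
eef_pos: [0.5541, 0.3431, 0.0572]
tool_rot: [-0.001, 1.0, -0.019, 0.001]
contact_force: [1.9, 0.7, -5.4]
gripper_width: 0.406
```

Run:
```python
from h import *
o=status.get_obs();print(o["eef_pos"],o["contact_force"],o["torque"])
b=shot("side");w=shot("wrist")
cv2.imwrite("pics/s11.png",np.vstack([cv2.resize(b["pixels"][120:195,230:330],None,fx=4,fy=4,interpolation=cv2.INTER_CUBIC)[:,:,::-1],cv2.resize(w["pixels"],(400,300))[:,:,::-1]]))
s=models.silhouettes("wrist","bar_mid")
for k in s[:1]: print(fit("bar_mid",[(w,k["region"].astype(float))],[.553,.343,np.radians(88.3)],o["eef_pos"][2]-.0015))
```

```text
[0.55406786 0.34306964 0.05724149] [ 1.89461184  0.67640887 -5.36830188] [ 0.10527691 -0.08351399  0.00042381]
(array([0.62550746, 0.33847502, 1.54324618]), np.float64(0.9579220774577707))
```

View pics/s11.png

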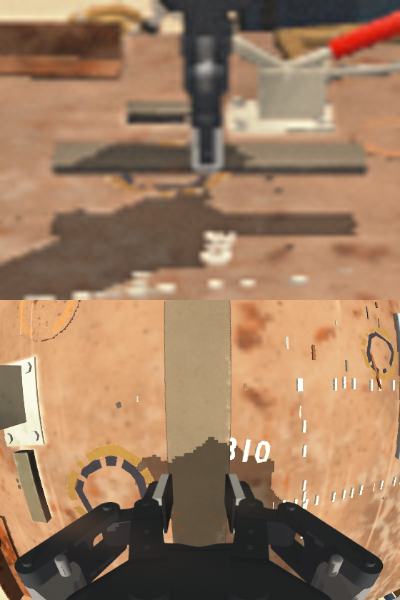

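The bar is held level: in the side view it is parallel to its shadow, and the load is 5.4 N. Next I carry it over the plate.

move_arm(steps=[-0.5, 0, 0, 3, 0, 0, 0, -0.5, 0, 0, 4, 0, 0, 0, -0.5, 0, 0, 2, 0, 0, 0, -0.5, 0.7, -3, 0, 0, 0, 8, -0.5, 0.7, -3, 0, 0, 0, 8, -0.5, 0.7, -3, 0, 0, 0, 8, -0.5, 0.7, -3, 0, 0, 0, 8, -0.5, 0.7, -3, 0, 0, 0, 8])

```text
t: 21.5
eef_pos: [0.5868, 0.1908, 0.1432]
tool_rot: [0.0, 0.945, 0.327, -0.002]
contact_force: [0.7, -1.1, -5.8]
gripper_width: 0.411
```

move_arm(steps=[-0.5, 0.7, -3, 0, 0, 0, 8, -0.5, 0.7, -3, 0, 0, 0, 8, -0.5, 0.7, -3, 0, 0, 0, 8, -0.5, 0.7, -3, 0, 0, 0, 8, -0.5, 0.7, -3, 0, 0, 0, 8, -0.5, 0.7, -3, 0, 0, 0, 8, -0.5, 0.6, -4, 0, 0, 0, 8, -0.5, 0, 0, 0, 0, 0, 0])

```text
t: 22.3
eef_pos: [0.6352, -0.0376, 0.1425]
tool_rot: [0.001, 0.685, 0.728, -0.003]
contact_force: [0.5, -2.0, -6.4]
gripper_width: 0.407
```

Run:
```python
from h import *
w=shot("wrist","pics/w12.png");o=status.get_obs();print(o["eef_pos"],o["contact_force"],o["gripper_width"])
ty=rotq(o["tool_rot"]).as_matrix()[:,1];print("jaw deg",np.degrees(np.arctan2(ty[1],ty[0])))
```

```text
[ 0.63475693 -0.03338485  0.14270148] [-0.55683271  0.6914788  -5.88224709] 0.4082187033467523
jaw deg 3.4090148395753137
```

View pics/w12.png

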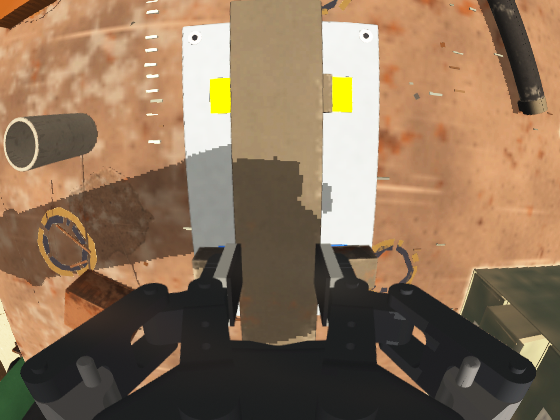

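move_arm(steps=[-0.5, 0, 0, 0, 0, 0, 0.4, -0.5, 0, 0, -3, 0, 0, 0, -0.5, 0, 0, -3, 0, 0, 0, -0.5, 0, 0, 0, 0, 0, 0, -0.5, 0, 0, 0, 0, 0, 0])

```text
t: 22.85
eef_pos: [0.6352, -0.0259, 0.0848]
tool_rot: [-0.001, 0.68, 0.733, -0.0]
contact_force: [0.8, 0.1, -4.8]
gripper_width: 0.406
```

Run:
```python
from h import *
w=shot("wrist","pics/w13.png");o=status.get_obs();print(o["eef_pos"],o["contact_force"],o["gripper_width"])
ty=rotq(o["tool_rot"]).as_matrix()[:,1];print("jaw deg",np.degrees(np.arctan2(ty[1],ty[0])))
b=shot("side","pics/s13.png")
s=models.silhouettes("side","bar_mid")
for k in s[:1]: print(k["score"],fit("bar_mid",[(b,k["region"].astype(float))],[.636,-.027,np.radians(3.8)],o["eef_pos"][2]-.0016))
```

```text
[ 0.63638556 -0.02614245  0.08607736] [ 0.2549021  -0.25726776 -5.60082727] 0.40863339084515715
jaw deg 4.3066653661800816
0.86 (array([ 0.63697925, -0.02471655,  0.06840766]), np.float64(0.792391281906584))
```

View pics/w13.png

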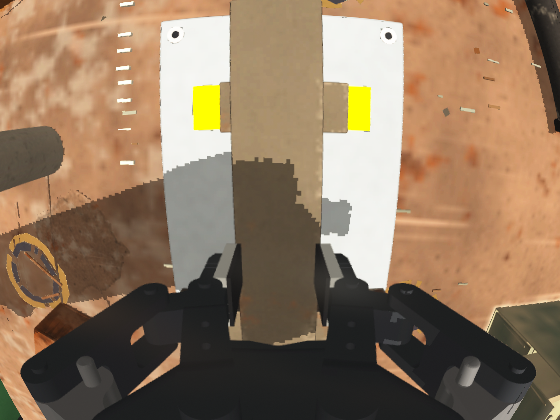

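View pics/s13.png

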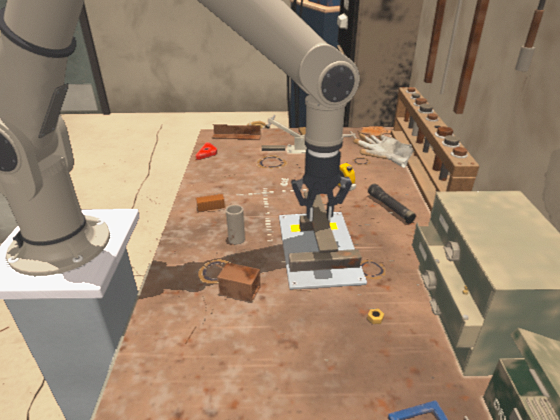

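move_arm(steps=[-0.5, 0, 0, -2, 0, 0, -0.3, -0.5, 0, 0, -1.2, 0, 0, 0, -0.5, 0, 0, -0.6, 0, 0, 0, -0.5, 0, 0, 0, 0, 0, 0])

```text
t: 23.4
eef_pos: [0.6352, -0.0274, 0.0466]
tool_rot: [-0.0, 0.682, 0.731, -0.0]
contact_force: [-0.9, 0.1, -5.3]
gripper_width: 0.406
```

move_arm(steps=[-0.5, 0, 0, -0.2, 0, 0, 0, -0.5, 0, 0, 0, 0, 0, 0])

```text
t: 23.6
eef_pos: [0.6362, -0.0273, 0.0456]
tool_rot: [0.0, 0.682, 0.731, 0.0]
contact_force: [-0.9, 1.0, -5.9]
gripper_width: 0.403
```

move_arm(steps=[-0.5, 0, 0, -0.1, 0, 0, 0, -0.5, 0, 0, -0.1, 0, 0, 0, -0.5, 0, 0, 0, 0, 0, 0])

```text
t: 23.9
eef_pos: [0.6362, -0.0273, 0.0441]
tool_rot: [0.0, 0.682, 0.731, 0.0]
contact_force: [-1.8, -0.2, 2.0]
gripper_width: 0.408
```

move_arm(steps=[0.1, 0, 0, 0, 0, 0, 0, 0.1, 0, 0, 0, 0, 0, 0, 0.2, 0, 0, 0, 0, 0, 0, 0.2, 0, 0, 1, 0, 0, 0, 0.2, 0, 0, 3, 0, 0, 0, 0.2, 0, 0, 4, 0, 0, 0, 0.2, 0, 0, 4, 0, 0, 0, 0.2, 0, 0, 3, 0, 0, 0], newtons=50)

```text
t: 24.7
eef_pos: [0.6367, -0.027, 0.1968]
tool_rot: [0.001, 0.682, 0.731, 0.001]
contact_force: [0.3, 0.1, 0.1]
gripper_width: 0.597
```

move_arm(steps=[0.5, -4, 0.8, 0, 0, 0, 0, 0.5, -4, 0.8, 0, 0, 0, 0, 0.5, -4, 0.8, 0, 0, 0, 0, 0.5, -4, 0.8, 0, 0, 0, 0, 0.5, -4.2, 0.9, 0, 0, 0, 0, 0.5, 0, 0, 0, 0, 0, 0, 0.5, 0, 0, 0, 0, 0, 0])

```text
t: 25.4
eef_pos: [0.4338, 0.0137, 0.1941]
tool_rot: [0.001, 0.682, 0.731, 0.0]
contact_force: [0.1, 0.2, 0.1]
gripper_width: 0.749
```

```bash
python3 w.py pipe_mid w14 .4345 .0136 0 .045
python3 - <<'E'
from h import *
o=status.get_obs();print(o["eef_pos"])
b=shot("side");t=shot("top")
cv2.imwrite("pics/s14.png",np.vstack([cv2.resize(b["pixels"][170:320,180:380],None,fx=3.5,fy=2,interpolation=cv2.INTER_CUBIC)[:,:,::-1],cv2.resize(t["pixels"][120:270,180:380],None,fx=3.5,fy=2,interpolation=cv2.INTER_CUBIC)[:,:,::-1]]))
for q,x,y,yw,z in (("bar_mid",.6365,-.027,.066,.042),):
  for c in (b,t):
    pp=proj(c,[x,y,z])[0]
    S=[k for k in models.silhouettes(c["name"],q) if np.hypot(*(np.array(k["box"][:2])-pp))<12]
    if S: print(q,c["name"],fit(q,[(c,S[0]["region"].astype(float))],[x,y,yw],z))
for c in (b,t):
    S=models.silhouettes(c["name"],"pipe_mid")
    pp=proj(c,[.4345,.0136,.045])[0]
    S=[k for k in S if np.hypot(*(np.array(k["box"][:2])-pp))<20]
    if S: print("pipe",c["name"],fit("pipe_mid",[(c,S[0]["region"].astype(float))],[.4345,.0136,0],.045))
E
```

```text
[0.4348 0.0136 0.1941] [0.99763929 0.06862795]
jaw deg 3.935197055254634
[(0.9, array([278., 197.,  53.,  64.]))]
fit [0.4354 0.0091 0.1217] 6.970335916940351 iou 0.8614209099260235
[0.43523721 0.01360458 0.19395449]
bar_mid side (array([ 0.63565579, -0.02412409,  0.08163385]), np.float64(0.9603803917436774))
bar_mid top (array([ 0.63706738, -0.02700083,  0.08200617]), np.float64(0.9487098052470253))
pipe side (array([0.43460071, 0.01401225, 0.09487043]), np.float64(0.9465355777926893))
```

View pics/w14.png

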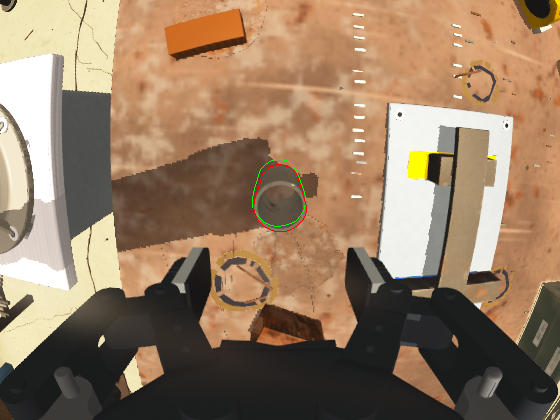

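View pics/s14.png

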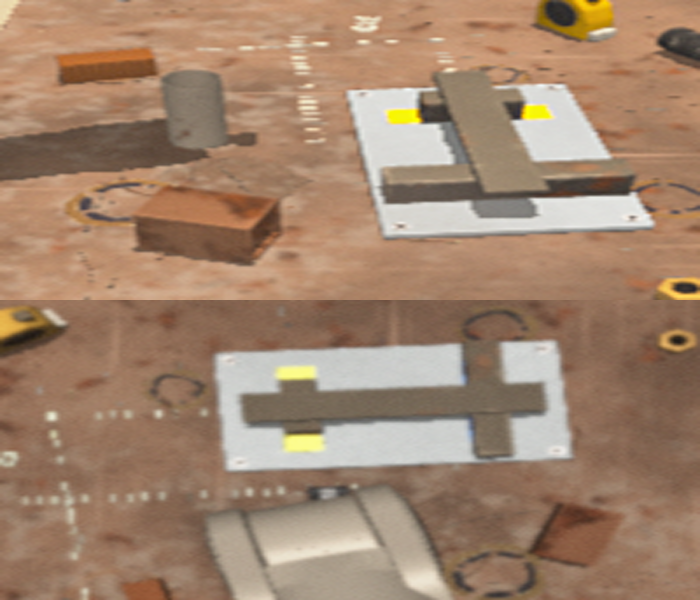

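Run:
```python
from h import *
w=shot("wrist");o=status.get_obs();print(o["eef_pos"])
cv2.imwrite("pics/w15.png",cv2.resize(w["pixels"][140:250,230:340],None,fx=5,fy=5,interpolation=cv2.INTER_CUBIC)[:,:,::-1])
t=np.linspace(0,2*np.pi,60)
g=cv2.resize(w["pixels"][140:250,230:340],None,fx=5,fy=5,interpolation=cv2.INTER_CUBIC)[:,:,::-1].copy()
for y,col in ((.0136,(0,255,0)),(.010,(0,0,255))):
  for z in (.0,.09):
    p=proj(w,np.c_[.4348+.021*np.cos(t),y+.021*np.sin(t),0*t+z]);cv2.polylines(g,[((p-[230,140]+.5)*5).astype(int)],True,col,1)
cv2.imwrite("pics/w15.png",g)
tt=cv2.imread("pics/top0.png");g=cv2.resize(tt[220:265,250:310],None,fx=12,fy=12,interpolation=cv2.INTER_CUBIC)
c=shot("top")
for y,col in ((.0136,(0,255,0)),(.010,(0,0,255))):
    p=proj(c,np.c_[.4348+.021*np.cos(t),y+.021*np.sin(t),0*t+.09]);cv2.polylines(g,[((p-[250,220]+.5)*12).astype(int)],True,col,1)
cv2.imwrite("pics/t15.png",g)
```

```text
[0.43407985 0.01367081 0.19298331]
```

View pics/w15.png

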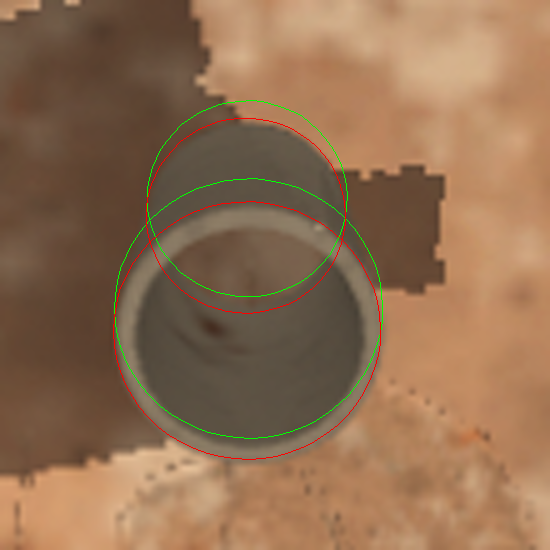

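View pics/t15.png

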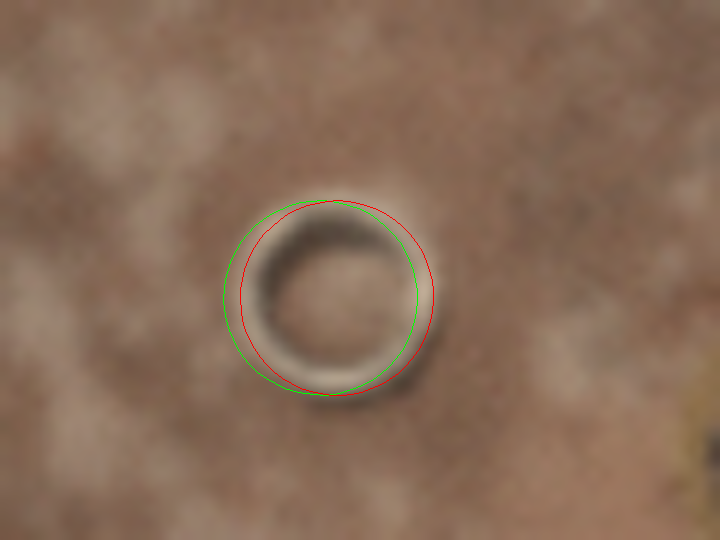

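Overlay: the red circle (y=0.010) matches the pipe's rim in both the wrist and top views. The side view reads about 3 mm too large in y, so I use y=0.0102.

move_arm(steps=[0.5, 0, -0.35, -3, 0, 0, 0, 0.5, 0, 0, -4, 0, 0, 0, 0.5, 0, 0, -3, 0, 0, 0, 0.5, 0, 0, -2, 0, 0, 0, 0.5, 0, 0, -1.3, 0, 0, 0, 0.5, 0, 0, 0, 0, 0, 0, 0.5, 0, 0, 0, 0, 0, 0])

```text
t: 26.6
eef_pos: [0.4343, 0.0103, 0.0606]
tool_rot: [0.0, 0.682, 0.731, 0.0]
contact_force: [-0.9, 1.0, 1.0]
gripper_width: 0.753
```

move_arm(steps=[-0.6, 0, 0, 0, 0, 0, 0, -0.6, 0, 0, 0, 0, 0, 0, -0.6, 0, 0, 0, 0, 0, 0, -0.6, 0, 0, 0, 0, 0, 0, -0.6, 0, 0, 0, 0, 0, 0], newtons=40)

```text
t: 27.1
eef_pos: [0.4349, 0.0102, 0.0613]
tool_rot: [0.001, 0.683, 0.731, 0.001]
contact_force: [0.2, -0.1, 6.6]
gripper_width: 0.476
```

move_arm(steps=[-0.6, 0, 0, 2, 0, 0, 0, -0.6, 0, 0, 4, 0, 0, 0, -0.6, 0, 0, 3, 0, 0, 0, -0.6, 4, -0.7, 0, 0, 0, 0, -0.6, 4, -0.7, 0, 0, 0, 0, -0.6, 4, -0.7, 0, 0, 0, 0, -0.6, 4, -0.8, 0, 0, 0, 0, -0.6, 4.2, -0.8, 0, 0, 0, 0])

```text
t: 27.9
eef_pos: [0.6367, -0.0276, 0.1502]
tool_rot: [-0.0, 0.683, 0.731, -0.0]
contact_force: [1.1, 0.5, -2.4]
gripper_width: 0.48
```

move_arm(steps=[-0.6, 0, 0, 0, 0, 0, 0, -0.6, 0, 0, 0, 0, 0, 0, -0.6, 0, 0, 0, 0, 0, 0])

```text
t: 28.2
eef_pos: [0.6344, -0.0266, 0.1498]
tool_rot: [-0.001, 0.682, 0.731, -0.001]
contact_force: [0.3, -0.5, -2.1]
gripper_width: 0.478
```

Run:
```python
from h import *
w=shot("wrist","pics/w16.png");o=status.get_obs();print(o["eef_pos"],o["contact_force"],o["gripper_width"])
b=shot("side")
cv2.imwrite("pics/s16.png",cv2.resize(b["pixels"][150:300,230:430],None,fx=4,fy=4,interpolation=cv2.INTER_CUBIC)[:,:,::-1])
```

```text
[ 0.63440721 -0.02655796  0.1500445 ] [ 0.1461966   0.0298615  -2.78555856] 0.4744773644684915
```

View pics/w16.png

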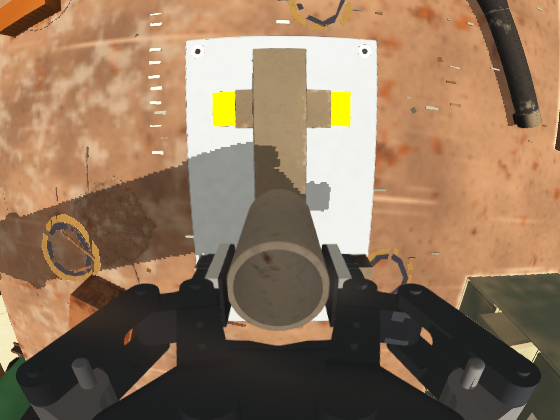

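View pics/s16.png

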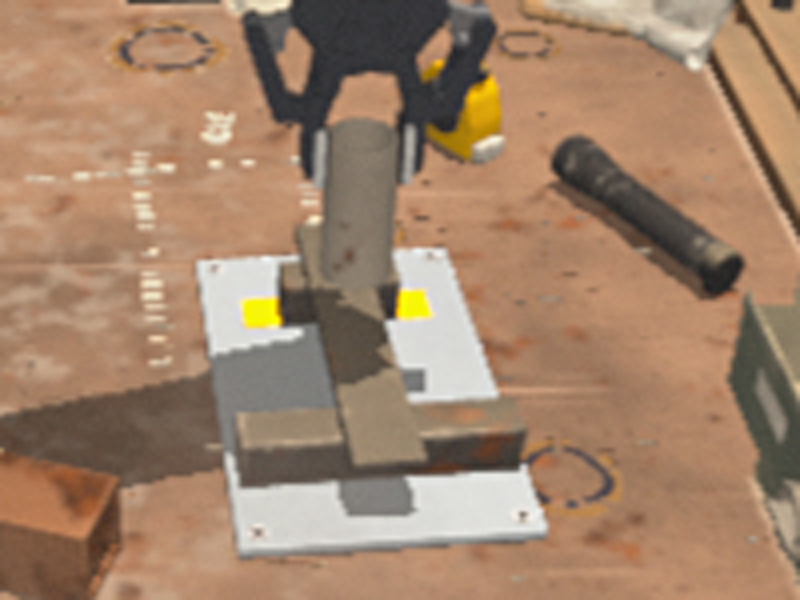

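Run:
```python
from h import *
w=shot("wrist");o=status.get_obs();e=o["eef_pos"];print(e)
p=unproj(w,[[253.5,49],[306,48.5],[279.8,48.7]],.046)[:,:2];print(p,np.linalg.norm(p[0]-p[1]));a=np.radians(4.4)
print("bar c",p[2]-.12*np.array([-np.sin(a),np.cos(a)]))
print("holes mid",unproj(w,[[197.5,51],[364.5,51]],.008)[:,:2])
zr=e[2]-.0613+.09
r=unproj(w,[[228,285],[330,285],[279,241],[279,330]],zr)[:,:2];print(r)
```

```text
[ 0.63480048 -0.02662648  0.15036485]
[[0.60786115 0.08954498]
 [0.64693634 0.09268385]
 [0.6274429  0.0909005 ]] 0.039201051960375786
bar c [ 0.63664918 -0.02874583]
holes mid [[0.55501369 0.09466029]
 [0.70137865 0.1051175 ]]
[[ 0.61421961 -0.0272024 ]
 [ 0.65501412 -0.02440466]
 [ 0.63326409 -0.00655811]
 [ 0.63618042 -0.04818981]]
```

move_arm(steps=[-0.6, 0.2, -0.1, -2, 0, 0, 0, -0.6, 0, 0, -1.2, 0, 0, 0, -0.6, 0, 0, -0.6, 0, 0, 0, -0.6, 0, 0, -0.2, 0, 0, 0, -0.6, 0, 0, 0, 0, 0, 0])

```text
t: 28.85
eef_pos: [0.6377, -0.0277, 0.1102]
tool_rot: [-0.0, 0.682, 0.731, -0.0]
contact_force: [-0.9, -0.3, -3.1]
gripper_width: 0.479
```

move_arm(steps=[-0.6, 0, 0, -0.1, 0, 0, 0, -0.6, 0, 0, 0, 0, 0, 0])

```text
t: 29.05
eef_pos: [0.6381, -0.0278, 0.1096]
tool_rot: [0.0, 0.682, 0.731, 0.0]
contact_force: [-0.4, -0.6, -3.2]
gripper_width: 0.48
```

move_arm(steps=[-0.6, -0.1, 0, -0.2, 0, 0, 0, -0.6, 0, 0, 0, 0, 0, 0])

```text
t: 29.25
eef_pos: [0.6372, -0.0278, 0.1076]
tool_rot: [0.0, 0.682, 0.731, 0.0]
contact_force: [0.6, -0.6, -1.0]
gripper_width: 0.478
```

move_arm(steps=[-0.6, 0, 0, -0.1, 0, 0, 0, -0.6, 0, 0, 0, 0, 0, 0])

```text
t: 29.45
eef_pos: [0.6373, -0.0278, 0.1074]
tool_rot: [0.001, 0.682, 0.731, 0.0]
contact_force: [-1.3, -0.7, 5.7]
gripper_width: 0.481
```

Contact made (force −3 to +6 N). Next I release gently, back straight up, then check.

move_arm(steps=[0.1, 0, 0, 0, 0, 0, 0, 0.3, 0, 0, 0, 0, 0, 0, 0.5, 0, 0, 0, 0, 0, 0, 0.5, 0, 0, 0, 0, 0, 0, 0.5, 0, 0, 0, 0, 0, 0, 0.5, 0, 0, 2, 0, 0, 0, 0.5, 0, 0, 4, 0, 0, 0, 0.5, 0, 0, 4, 0, 0, 0])

```text
t: 30.25
eef_pos: [0.6361, -0.0278, 0.2065]
tool_rot: [-0.001, 0.682, 0.731, -0.001]
contact_force: [1.6, 0.0, -0.2]
gripper_width: 0.75
```

move_arm(steps=[0.5, -3, 0, 2, 0, 0, 0, 0.5, -4, 0, 0, 0, 0, 0, 0.5, -4, 0, 0, 0, 0, 0, 0.5, -4, 0, 0, 0, 0, 0, 0.5, 0, 0, 0, 0, 0, 0, 0.5, 0, 0, 0, 0, 0, 0])

```text
t: 30.85
eef_pos: [0.4865, -0.0281, 0.2266]
tool_rot: [0.001, 0.683, 0.731, -0.0]
contact_force: [-0.2, -0.4, 0.4]
gripper_width: 0.749
```

Run:
```python
from h import *
o=status.get_obs();print(o["t"],o["eef_pos"],o["contact_force"])
b=shot("side");t=shot("top");w=shot("wrist","pics/w17.png")
cv2.imwrite("pics/s17.png",cv2.resize(b["pixels"][150:300,230:430],None,fx=4,fy=4,interpolation=cv2.INTER_CUBIC)[:,:,::-1])
cv2.imwrite("pics/t17.png",cv2.resize(t["pixels"][120:220,220:360],None,fx=5,fy=5,interpolation=cv2.INTER_CUBIC)[:,:,::-1])
for q,x,y,yw,z in (("bar_mid",.6365,-.027,.075,.042),("pipe_mid",.637,-.0275,0,.091),("packer_mid",.632,.048,.066-np.pi/2,.023),("tube_mid",.6435,-.1015,.066-np.pi/2,.023)):
  for c in (b,t,w):
    pp=proj(c,[x,y,z])[0]
    S=[k for k in models.silhouettes(c["name"],q) if np.hypot(*(np.array(k["box"][:2])-pp))<25]
    if S: v,i=fit(q,[(c,S[0]["region"].astype(float))],[x,y,yw],z);print(q,c["name"],v.round(4),round(i,3))
```

```text
30.85 [ 0.48651681 -0.02813082  0.22657214] [-0.17525766 -0.35692924  0.35341332]
bar_mid side [ 0.6341 -0.0224  0.0844] 0.558
bar_mid top [ 0.6369 -0.0272  0.0805] 0.817
pipe_mid side [ 0.6366 -0.025   0.0492] 0.908
pipe_mid top [ 0.6394 -0.0287  0.0805] 0.714
pipe_mid wrist [ 0.6378 -0.0287  0.2058] 0.946
packer_mid wrist [ 0.6333  0.0454 -1.5166] 0.447
tube_mid side [ 0.6445 -0.0999 -1.4935] 0.692
tube_mid top [ 0.6522 -0.1026 -1.4923] 0.37
tube_mid wrist [ 0.6438 -0.104  -1.5114] 0.541
```

View pics/s17.png

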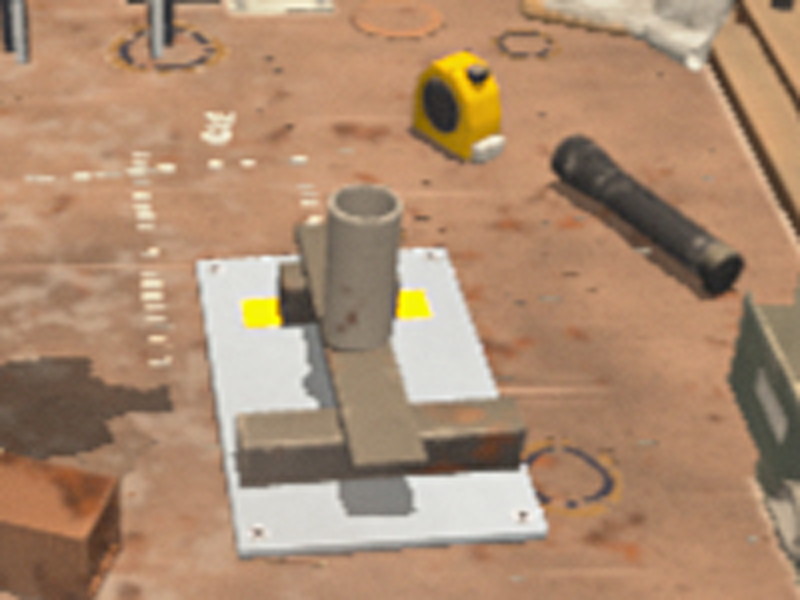

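View pics/t17.png

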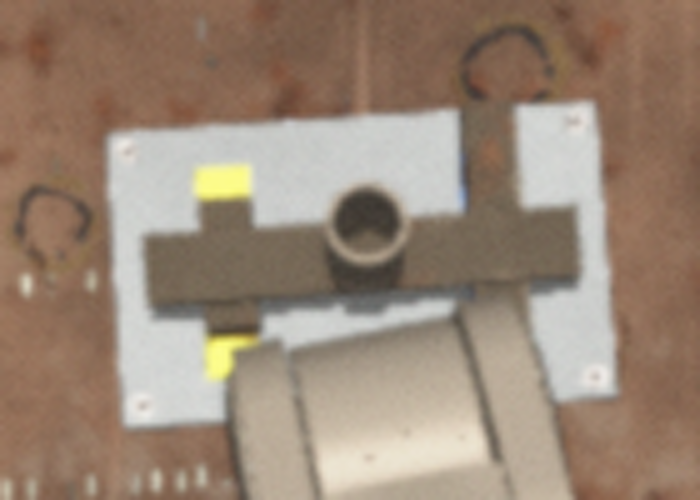

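View pics/w17.png

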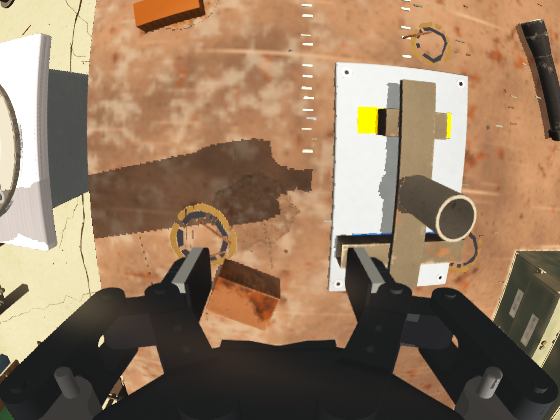

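The side view shows the pipe upright on the bar, with its base at crop (358,340), and the bar level on both parts. The top view shows the pipe's rim over the bar's middle. Pipe and bar centres agree within about 2–3 mm in each view where both are reliable, and the arm is clear. I'm handing in.

```bash
python3 -c "
from station import order,status
print(order.hand_in()); print(status.get_obs()['t'])"
```

```text
the job is handed in; nothing more can be done
None
the job is handed in; nothing more can be done
```

The layout is finished and handed in at about 32 s of the 106 s allowed. The dark packing block is on the yellow stripe, the square tube is on the blue stripe, the flat bar bridges both, and the tall grey pipe stands upright on its middle. The rusty tube, tape measure, brass nut and brown look-alike block were never touched.

**Last checks**
- **Block and tube:** each was within about 3 mm of its stripe's centre and about 1° of its direction. Both were measured before the bar covered them.
- **Bar:** about 2 mm from the plate's centre and within about 1° of its length.
- **Pipe:** about 2–3 mm from the bar's middle and upright. The arm was clear of everything when I handed in.

**Things that failed or disagreed**
- **Missed grasp:** the first close on the tube shut on nothing. The fingertips reach only about 5 mm ahead of the tool point, not the 25 mm stated. I then lowered by camera and force readings, and nothing was disturbed.
- **Side camera:** it reads about 2–4 mm larger in y than the top and wrist cameras, so I went by those two.
- **Final fits:** fits to the partly hidden block, tube and bar were poor in the last pictures, so I relied on the earlier unobstructed ones plus a look at the images. The pipe's fit in the top view was also weak.

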